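Dock a mirror carriage under its retaining lip

TASK

Pick up the mirror carriage and set it flat on the desk in front of the docking block, long toe towards the mouth. Slide the toe in under the overhanging lip, by feel and gently (no more than 18 N on the block), until it is fully home against the sprung stop hidden inside, then let go so that it stays there. Do not knock over the mirror mount, post holder, lens tube or bottle standing about.

Things in the scene. Friction and masses are not known exactly. Their poses are not given: they have to be found in the camera images.
- carriage: Mirror carriage, bare aluminium, 0.47-0.66 kg, upright on the desk: foot plate 124 (its x) x 44 (y) x 10 mm; a 34 x 34 mm pedestal, centred at x = -40 mm, rises to 52 mm above the underside, so a bare toe 85 mm long sticks out to +x. Round mirror 29 mm wide on the pedestal's tail (-x) face. Origin: centre of the underside; z up.
- carriage_grip (a point): Point in the middle of the carriage's pedestal, 33 mm above its underside, x = -40 mm in the carriage's frame; axes as the carriage's. The pedestal can be gripped here from above across its y sides (34 mm wide).
- carriage_toe (a point): Middle of the toe's front edge, x = +62 mm in the carriage's frame, 5 mm above the underside; axes as the carriage's.
- dock: Docking block, dark steel, fixed to the desk: 90 (x) x 73 (y) x 21 mm high, screw heads to 25 mm. Origin: on the desk under the middle of the overhanging lip's front edge (the mouth); x points into the pocket (the toe goes in along +x), z up. Two wings 12 mm high flare from the mouth's sides to x = -27 mm, 69 mm apart inside there.
- dock_mouth (a point): Centre of the pocket's mouth, 6 mm above the desk; axes as the dock's. The pocket's floor is the desk itself; 49 mm wide, 12.5 mm high under the lip, walls parallel to x. Friction of the carriage on the desk, constant but unknown (about 3 to 8 N), opposes the slide and holds the carriage once released.
- dock_lip (a point): Middle of the lip's front edge, on its top, 21 mm above the desk. Hidden under the lip is a stop: its flat rigid face is anywhere from 22 to 62 mm behind the mouth, different each run, shown by no pose. A spring pin stands 4 mm proud of it and pushes back 1 N at first touch, 2.5 N when flush. Fully home: toe against the face, pin within 2 mm of flush.
- mirror_mount: Bystander: black mirror mount, 38 x 42 x 47 mm, standing. Origin: centre of its underside, z up.
- post_holder: Bystander: black post holder with a thumbscrew, 43 x 34 x 50 mm, standing. Origin: centre of its underside, z up.
- lens_tube: Bystander: black lens tube, 30 mm wide, 40 mm high, standing. Origin: centre of its underside, z up.
- dropper_bottle: Bystander: white dropper bottle, 38 mm wide, 106 mm high, standing. Origin: centre of its underside, z up.
Not all that is in view belongs to the job. Leave any red look-alike of the carriage alone.

How it is judged:
By the outcome, as a careful person would: the job done as asked, in the order asked, and still so for the second after the job is handed in, with the robot touching nothing.
It also fails if it takes over 64 s, if anything falls off the work surface, if the arm or the gripper's body presses on something with over 40 N, if the wrist force passes 120 N, or if a joint passes its speed limit or range.

ROBOT

A 6-joint arm with a two-finger parallel gripper is mounted at the origin on a cart in front of the work surface, level with it; the furniture and walls round the work are solid. World frame = base frame: x ahead of the robot, y to its left, z up, the work surface at z = 0. Lengths are in m, angles in degrees, forces in N, time in s.
With the tool pointing down it reaches from about 0.375 to 0.9 m from the base axis. Payload 3.1 kg.
Tool frame: the origin (TCP) lies on the centre line of the jaws, within the pads' length; the fingertips stand 8 mm ahead of it and the grasp point (between the pads) lies 11 mm behind it; y points along the fingers, x is the direction in which the jaws open and shut, and the axes are right-handed (so a half turn about y gives the same grasp; the last joint's range is limited). The gripper opens to 87 mm and grips with 3 to 60 N. Pads are 19 mm wide; open, the fingers measure 117 mm over their backs; the gripper's body (75 mm by 190 mm) begins 51 mm behind the grasp point.
Start: joints at [-10.227, 30.224, 82.088, -0, 67.689, -10.227], TCP at [0.625, 0, 0.231] pointing down, gripper open.
Joint ranges: [-176.69, 176.69], [-43.24, 126.21], [12.49, 139.97], [-82, 262], [0, 151.66], [-163.58, 163.58]. Speed limits (degrees/s): [159.86, 159.86, 180, 180, 180, 180].

INTERFACE

Orientations are given as a 3x3 rotation matrix whose columns are the frame's x, y, z axes.
In Python, from rig import read_state, imaging, job, spotter gives the robot as it stands.
- The arm moves only by the tool apply_moves, never from a script. Its argument "steps" is a list of rows, each an object of numbers: "x", "y", "z": the shift along the world's x, y, z in mm; "spin": the turn about the world's z in rad. In form: [{"x": .., "y": .., "z": .., "spin": ..}, ...]. A call has 1 to 12 rows; each row shifts and turns the pose as measured when the row begins; what a row does not reach is not made up. A row lasts 1/10 s, in which the tool goes at most 50 mm and 8.59 degrees, less where a joint would pass 70% of its speed; a pose out of reach is approached as far as the arm can. A call is refused whole if a number of a shift passes 50 or a number of a turn 0.15, either way. A call with a gripper value outside its range is refused whole. "grip" is the finger opening in mm, from 0 to 87, set as the call begins (left out, the last holds). The fingers move at their own pace and stop on an object; the grip force is fixed at half the most. Time passes only in rows, so rows that do not move let the fingers close. It gives the time, the measured TCP pose, the force and the opening at its end, in the units of the state.
- read_state(): the state, without advancing time (a new reading comes with each control period).
- imaging.capture(name): name is "scene" or "side" or "wrist"; returns the picture (480x640x3 uint8, red, green, blue); there is no depth.
- imaging.camera_params(name): a dict with "fov_y" (degrees; the focal length in pixels is half the picture's height over the tangent of half this angle, whatever the lens; pixels are square), "cx", "cy" (the principal point, pixels), "R" (3x3) and "t" (3): a world point X has camera coordinates R X + t. Camera axes: x right, y down, z forward; pixel columns grow to the right and rows downward; lengths in m; the calibration is good to about 2 mm. A picture is of the moment at which its call begins: read the wrist's pose just before it. camera_params takes no time and is no camera call; for the wrist camera it gives the pose at the moment of the call.
- job.hand_in(): hands the job in, once; it reports no verdict.
Trained networks look in the newest picture that a camera, given by its name, has taken for a name from the list of things; names that differ only in an ending like _2 or _b are one class to them, and where a whole thing is asked for, a point or a joint stands for the part that bears it (a point fixed in the world has none). Each returns a list of dicts, best first, with "score" (0 to 1); they miss things now and then, are a little off and sometimes report something else, mostly with a low value. They report only what shows in the picture. A call takes as long as a camera call. They do not tell look-alikes from the thing itself.
- spotter.cut_out(name, camera): "mask" (480x640 bool, what is visible of it) and "rect" ([left, top, width, height] in pixels, round what is visible of it).
The state is a dict: "time_s": time; "joint_positions": joint angles; "qvel": joint speeds; "tau": joint torques, N m; "position": TCP position; "tcp_rot": TCP orientation; "force": force on the tool from outside, world axes, zero at the start; "moment": the same for the moment, N m; "opening": opening from 0.0 (shut) to 1.0 (fully open).
Only numpy, scipy, OpenCV 4.12 (cv2) and the standard library are available. Lean on these libraries where they do the work, as an engineer would, in place of code of your own. Each camera call takes 0.05 s, during which the arm holds its last target.

## Working session

There is one attempt and no reset: what is moved stays moved. The work goes in short steps, Python scripts to look and compute and a tool call to move; the robot and the scene stay as the last step left them, time stands still between calls to the robot, and variables do not carry over. Pictures are saved under pics/ and viewed, and the job is handed in when it is done.

Besides the shell and the picture viewer there is one more tool, called after ">>>" as a command line: name --argument value ..., lists and objects as JSON in quotes. apply_moves: Moves the arm, as the interface text tells. Its arguments: {"type":"object","properties":{"steps":{"type":"array"},"grip":{"type":"number"}},"required":["steps"]}

```bash
mkdir -p pics; ls; python3 - <<'E'
from rig import read_state, imaging, job, spotter
import cv2, numpy as np
s=read_state(); print({k:np.round(v,3).tolist() for k,v in s.items()})
for n in ["scene","side","wrist"]:
    p=imaging.camera_params(n); print(n,{k:np.round(v,4).tolist() for k,v in p.items()})
    im=imaging.capture(n); cv2.imwrite(f"pics/{n}0.png",im[:,:,::-1])
E
```

```text
pics
{'time_s': 0.0, 'joint_positions': [-10.228, 30.277, 82.157, 0.001, 67.689, -10.229], 'qvel': [-0.038, -0.034, -0.06, -0.138, 0.051, -0.014], 'tau': [-0.001, -44.005, -17.659, 0.063, 0.058, -0.0], 'position': [0.624, 0.0, 0.23], 'tcp_rot': [[1.0, -0.002, -0.0], [0.0, 0.0, 1.0], [-0.002, -1.0, 0.0]], 'force': [0.007, -0.619, -0.218], 'moment': [-0.013, -0.018, 0.009], 'opening': 0.999}
scene {'fov_y': 53.91, 'cx': 319.6991, 'cy': 241.0658, 'R': [[0.8382, -0.545, -0.0208], [-0.3059, -0.4382, -0.8452], [0.4516, 0.7148, -0.534]], 't': [-0.478, 0.2069, 0.8581]}
side {'fov_y': 47.5543, 'cx': 314.1244, 'cy': 235.0481, 'R': [[-0.9851, -0.1709, -0.0207], [-0.1091, 0.7129, -0.6927], [0.1332, -0.6801, -0.7209]], 't': [0.5381, 0.0918, 1.3172]}
wrist {'fov_y': 64.04, 'cx': 319.5983, 'cy': 238.4414, 'R': [[1.0, 0.0005, -0.0015], [0.0009, -0.9569, 0.2905], [-0.0013, -0.2905, -0.9569]], 't': [-0.6256, -0.0354, 0.3905]}
```

View pics/scene0.png

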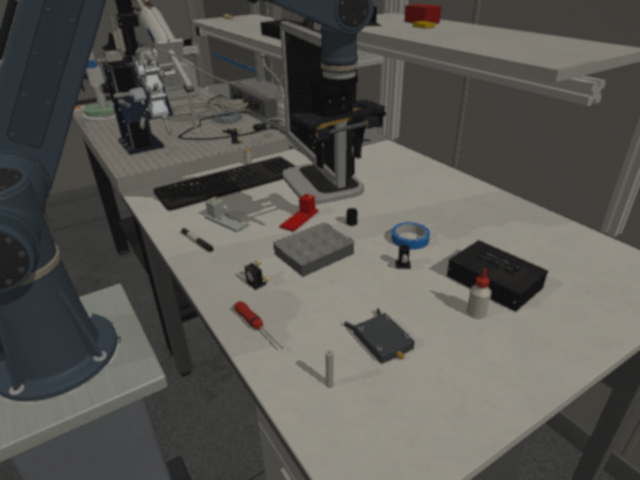

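View pics/side0.png

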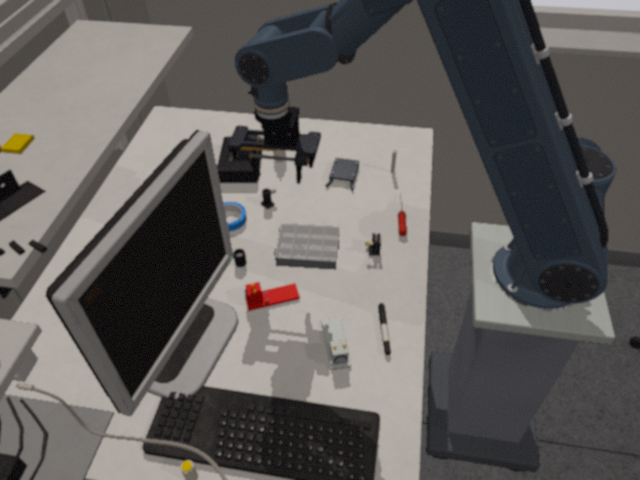

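View pics/wrist0.png

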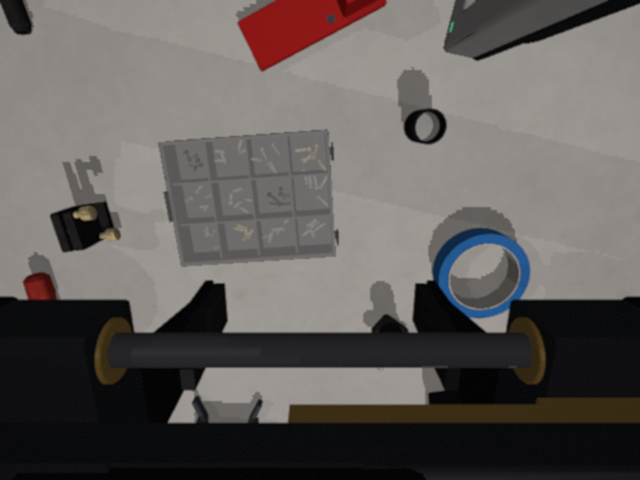

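```bash
cat > h.py <<'E'
import numpy as np, cv2
from rig import read_state, imaging, job, spotter
def K(p):
    f=240/np.tan(np.radians(p["fov_y"]/2)); return f,p["cx"],p["cy"]
def unproj(p,u,v,z=0.):
    f,cx,cy=K(p); R=np.array(p["R"]);t=np.array(p["t"])
    d=R.T@np.array([(u-cx)/f,(v-cy)/f,1]); c=-R.T@t
    return c+d*(z-c[2])/d[2]
def proj(p,X):
    f,cx,cy=K(p); c=np.asarray(X)@np.array(p["R"]).T+np.array(p["t"])
    return np.stack([f*c[...,0]/c[...,2]+cx,f*c[...,1]/c[...,2]+cy],-1)
E
python3 - <<'E'
from h import *
names=["carriage","dock","mirror_mount","post_holder","lens_tube","dropper_bottle"]
for cam in ["scene","side"]:
    p=imaging.camera_params(cam)
    for n in names:
        for r in spotter.cut_out(n,cam)[:2]:
            x,y,w,h=r["rect"]; print(cam,n,round(r["score"],2),r["rect"],np.round(unproj(p,x+w/2,y+h*.8 if cam=="scene" else y+h*.5),3))
a=cv2.imread("pics/scene0.png")
b=np.hstack([cv2.resize(a[180:260,180:280],(400,320),interpolation=cv2.INTER_CUBIC),cv2.resize(a[295:375,330:430],(400,320),interpolation=cv2.INTER_CUBIC)])
a=cv2.imread("pics/side0.png")
c=np.hstack([cv2.resize(a[310:380,290:380],(400,280),interpolation=cv2.INTER_CUBIC),cv2.resize(a[140:210,310:400],(400,280),interpolation=cv2.INTER_CUBIC)])
cv2.imwrite("pics/z0.png",np.vstack([b,c]))
E
```

```text
scene carriage 0.63 [280.9, 192.7, 38.5, 39.2] [0.607 0.151 0.   ]
scene carriage 0.57 [207.5, 196.0, 42.7, 33.1] [0.456 0.267 0.   ]
scene dock 0.75 [348.5, 306.3, 67.2, 59.8] [ 0.489 -0.33   0.   ]
scene mirror_mount 0.62 [241.6, 261.1, 29.0, 29.6] [ 0.394 -0.019  0.   ]
scene post_holder 0.68 [204.7, 195.1, 43.3, 38.3] [0.443 0.255 0.   ]
scene post_holder 0.64 [394.2, 245.8, 14.8, 22.5] [ 0.704 -0.138  0.   ]
scene lens_tube 0.73 [344.8, 211.8, 11.1, 15.1] [0.715 0.076 0.   ]
scene dropper_bottle 0.61 [465.9, 268.6, 21.8, 50.9] [ 0.721 -0.342  0.   ]
scene dropper_bottle 0.26 [347.7, 205.9, 9.8, 21.1] [0.723 0.077 0.   ]
side carriage 0.94 [321.9, 320.7, 30.3, 48.6] [0.447 0.276 0.   ]
side carriage 0.75 [245.3, 283.6, 53.6, 29.3] [0.616 0.174 0.   ]
side dock 0.83 [326.1, 157.4, 34.0, 35.0] [ 0.512 -0.296  0.   ]
side mirror_mount 0.64 [363.5, 234.3, 21.1, 21.4] [ 0.396 -0.032  0.   ]
side post_holder 0.67 [259.5, 189.6, 13.3, 18.4] [ 0.71  -0.162  0.   ]
side lens_tube 0.47 [229.8, 249.2, 16.7, 17.9] [0.729 0.064 0.   ]
side dropper_bottle 0.66 [276.6, 151.8, 6.8, 11.1] [ 0.712 -0.35   0.   ]
```

View pics/z0.png

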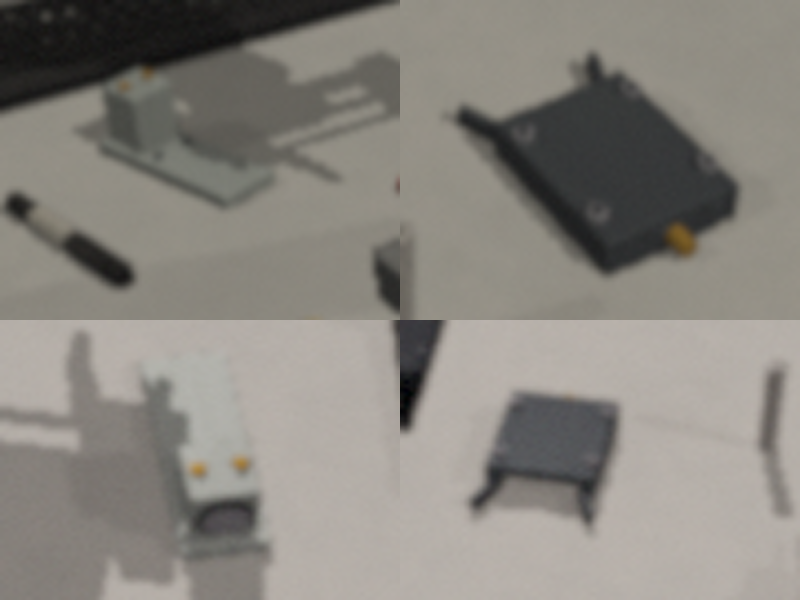

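>>> apply_moves --steps '[{"x": -15, "y": -45}, {"x": -15, "y": -45}, {"x": -15, "y": -45}, {"x": -15, "y": -45}, {"x": -15, "y": -45}, {"x": -15, "y": -45}, {"x": -15, "y": -45}, {"x": -15, "y": -45}, {"x": 0, "y": 0}]'

```text
invalid input at $.steps[0]: expected keys x, y, z, spin
```

```bash
python3 - <<'E'
from h import *
import pickle
p=imaging.camera_params("wrist"); s=read_state(); print(s["time_s"],s["position"],s["qvel"])
im=imaging.capture("wrist")[:,:,::-1]; cv2.imwrite("pics/w1.png",im); pickle.dump(p,open("w1.pkl","wb"))
E
```

```text
0.75 [6.24991893e-01 2.24599058e-05 2.30591781e-01] [0.04990519 0.0383863  0.06029943 0.05556677 0.04418178 0.04071947]
```

View pics/w1.png

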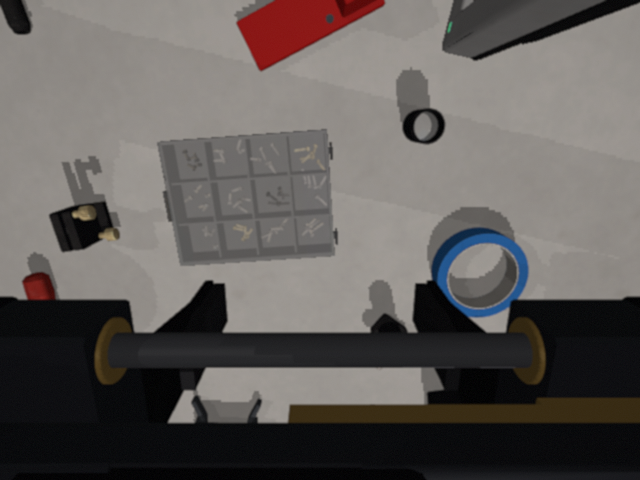

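>>> apply_moves --steps '[{"x": -15, "y": -45, "z": 0, "spin": 0}, {"x": -15, "y": -45, "z": 0, "spin": 0}, {"x": -15, "y": -45, "z": 0, "spin": 0}, {"x": -15, "y": -45, "z": 0, "spin": 0}, {"x": -15, "y": -45, "z": 0, "spin": 0}, {"x": -15, "y": -45, "z": 0, "spin": 0}, {"x": -15, "y": -45, "z": 0, "spin": 0}, {"x": -15, "y": -45, "z": 0, "spin": 0}, {"x": 0, "y": 0, "z": 0, "spin": 0}]'

```text
time_s: 1.7
position: [0.5008, -0.3716, 0.232]
tcp_rot: [[1.0, 0.007, -0.007], [0.007, -0.004, 1.0], [0.007, -1.0, -0.004]]
force: [1.2, 0.8, -0.4]
opening: 1.0
```

```bash
python3 - <<'E'
from h import *
import pickle
p=imaging.camera_params("wrist"); s=read_state(); print(s["time_s"],s["position"],s["qvel"])
im=imaging.capture("wrist")[:,:,::-1]; cv2.imwrite("pics/w2.png",im); pickle.dump(p,open("w2.pkl","wb"))
E
```

```text
1.7 [ 0.50077388 -0.3716462   0.23197609] [ 2.48611807 -0.99511453  2.57962449  4.17590507  2.15318897  0.69618354]
```

View pics/w2.png

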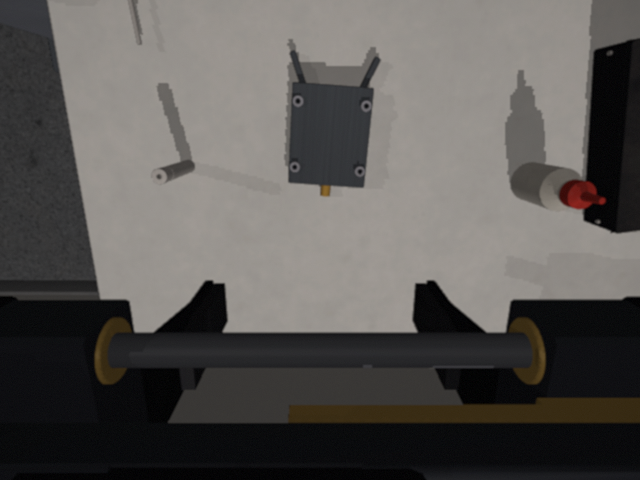

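```bash
python3 - <<'E'
from h import *
a=cv2.imread("pics/w2.png")
c=a[30:205,265:405]
cv2.imwrite("pics/z1.png",cv2.resize(cv2.convertScaleAbs(c,alpha=1.6,beta=10),None,fx=3.4,fy=3.4,interpolation=cv2.INTER_CUBIC))
E
```

```text
(no output)
```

View pics/z1.png

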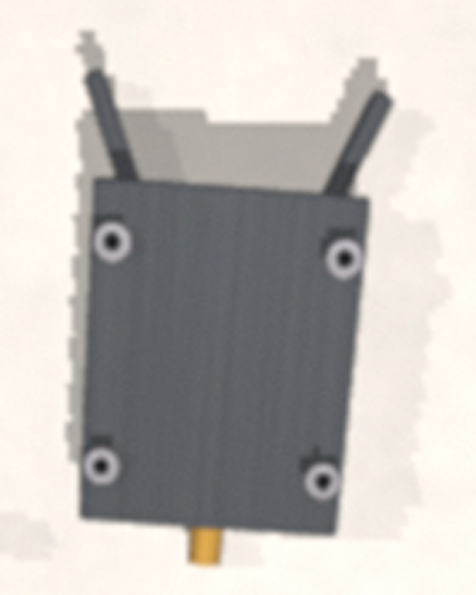

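```bash
cat > dockfit.py <<'E'
from h import *
import pickle
p=pickle.load(open("w2.pkl","rb"))
px=np.array([[95,178],[369,199],[80,517],[335,535]])/3.4+[265,30]
W=np.array([unproj(p,u,v,0.021) for u,v in px]); print(W.round(4))
print("front",np.linalg.norm(W[1]-W[0]),"back",np.linalg.norm(W[3]-W[2]),"sides",np.linalg.norm(W[2]-W[0]),np.linalg.norm(W[3]-W[1]))
from scipy.optimize import least_squares
M=np.array([[0,1],[0,-1],[90,1],[90,-1]])*1e-3*[1,36.5]
# left in image = low world x ; dock x ~ -y world => dock y ~ +x world
def T(q,M):
    c,s=np.cos(q[2]),np.sin(q[2]); return np.c_[q[0]+c*M[:,0]-s*M[:,1], q[1]+s*M[:,0]+c*M[:,1]]
M2=M[[1,0,3,2]]
r=least_squares(lambda q:(T(q,M2)-W[:,:2]).ravel(),[.5,-.25,-np.pi/2])
print("dock",r.x[:2],np.degrees(r.x[2]),"res",r.fun*1e3)
wt=np.array([[95,75],[383,98]])/3.4+[265,30]
print("wing tips world",[unproj(p,u,v,.012) for u,v in wt], "model inner", T(r.x,np.array([[-.027,-.0345],[-.027,.0345]])))
for cam in ["scene","side"]:
    pc=imaging.camera_params(cam)
    a=cv2.imread(f"pics/{cam}0.png")
    pts=np.c_[T(r.x,M2),[.021]*4]
    P=proj(pc,pts); print(cam,P.round(1).tolist())
    x0,y0=P.min(0).astype(int)-20
    z=cv2.resize(a[y0:y0+100,x0:x0+130],None,fx=6,fy=6,interpolation=cv2.INTER_CUBIC)
    for q in P: cv2.circle(z,tuple(int(v) for v in ((q-[x0,y0]+.5)*6)),3,(0,0,255),-1)
    cv2.imwrite(f"pics/d_{cam}.png",z[:,:780])
E
python3 dockfit.py; python3 -c "
import cv2,numpy as np
cv2.imwrite('pics/d2.png',np.hstack([cv2.resize(cv2.imread(f'pics/d_{c}.png'),(400,308)) for c in ['scene','side']]))"
```

```text
[[ 0.4795 -0.2596  0.021 ]
 [ 0.5509 -0.2641  0.021 ]
 [ 0.4742 -0.3476  0.021 ]
 [ 0.5456 -0.3522  0.021 ]]
front 0.07149235075377604 back 0.07158552988468374 sides 0.08818417646644051 0.08826459716881042
dock [ 0.51530002 -0.26099286] -93.51040089971819 res [-0.63509777  0.86585023  0.87748858  0.89834547 -0.83353656 -0.94125695
  0.59114576 -0.8229387 ]
wing tips world [array([ 0.47929898, -0.23393484,  0.012     ]), array([ 0.55454854, -0.23875495,  0.012     ])] model inner [[ 0.48251796 -0.23193109]
 [ 0.55138849 -0.23615594]]
scene [[354.1, 324.9], [386.0, 311.6], [382.7, 355.7], [416.1, 340.3]]
side [[353.0, 178.7], [327.8, 175.3], [358.6, 159.3], [334.3, 156.1]]
```

View pics/d2.png

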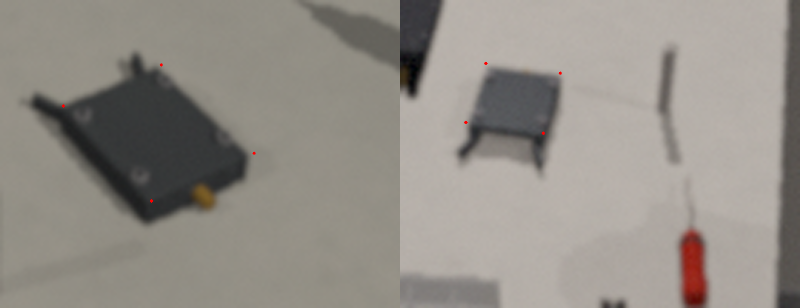

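>>> apply_moves --steps '[{"x": 0, "y": 46, "z": 0, "spin": 0}, {"x": 0, "y": 46, "z": 0, "spin": 0}, {"x": 0, "y": 46, "z": 0, "spin": 0}, {"x": 0, "y": 46, "z": 0, "spin": 0}, {"x": 0, "y": 46, "z": 0, "spin": 0}, {"x": 0, "y": 46, "z": 0, "spin": 0}, {"x": -5, "y": 46, "z": 0, "spin": 0}, {"x": -5, "y": 46, "z": 0, "spin": 0}, {"x": -5, "y": 46, "z": 0, "spin": 0}, {"x": -5, "y": 46, "z": 0, "spin": 0}, {"x": -5, "y": 46, "z": 0, "spin": 0}, {"x": 0, "y": 0, "z": 0, "spin": 0}]'

```text
time_s: 2.95
position: [0.4681, 0.1671, 0.233]
tcp_rot: [[1.0, 0.011, -0.015], [0.015, 0.004, 1.0], [0.011, -1.0, 0.004]]
force: [-0.9, -0.2, 0.3]
opening: 1.002
```

```bash
python3 - <<'E'
from h import *
import pickle
p=imaging.camera_params("wrist"); s=read_state(); print(s["time_s"],s["position"],s["qvel"],s["tcp_rot"])
im=imaging.capture("wrist")[:,:,::-1]; cv2.imwrite("pics/w3.png",im); pickle.dump(p,open("w3.pkl","wb"))
E
```

```text
2.95 [0.46811298 0.16705465 0.23295983] [-1.20249926 -0.38762576  0.69450066 -3.48011597 -0.33731348 -0.6954664 ] [[ 0.99982943  0.01072666 -0.01503474]
 [ 0.01499101  0.00414522  0.99987904]
 [ 0.01078769 -0.99993388  0.00398371]]
```

View pics/w3.png

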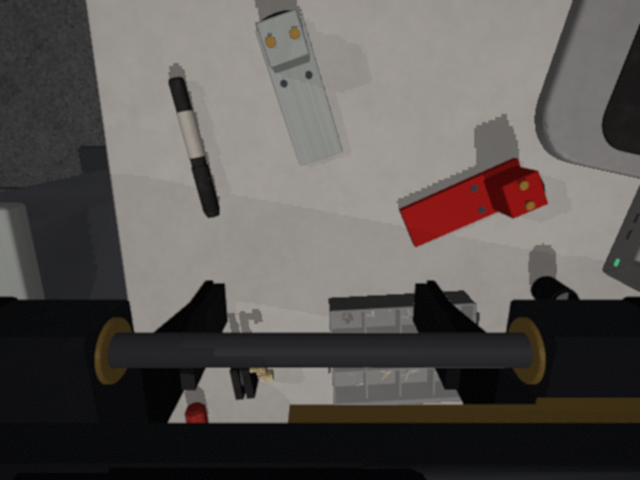

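```bash
python3 - <<'E'
from h import *
a=cv2.imread("pics/w3.png")
c=a[0:175,240:360]
cv2.imwrite("pics/z3.png",cv2.resize(cv2.convertScaleAbs(c,alpha=1.3),None,fx=3.4,fy=3.4,interpolation=cv2.INTER_CUBIC))
E
```

```text
(no output)
```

View pics/z3.png

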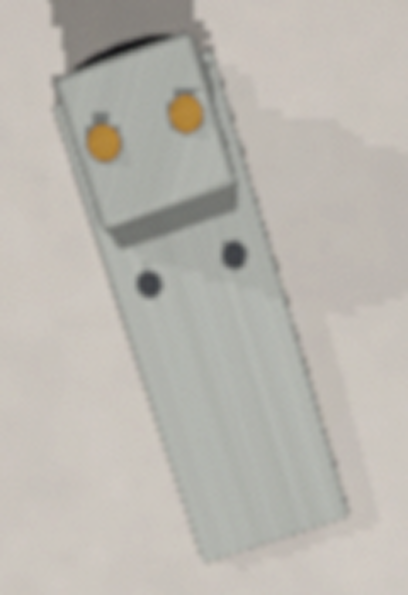

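```bash
cat > carfit.py <<'E'
from h import *
import pickle
from scipy.optimize import least_squares
p=pickle.load(open("w3.pkl","rb"))
px=np.array([[57,83],[190,35],[237,183],[106,228],[205,562],[348,515]])/3.4+[240,0]
# carriage y: x toward -y world, so y toward +x world
M=np.array([[-57,-17,52],[-57,17,52],[-23,17,52],[-23,-17,52],[62,-22,9],[62,22,9]])*1e-3
def T(q):
    c,s=np.cos(q[2]),np.sin(q[2]); return np.c_[q[0]+c*M[:,0]-s*M[:,1], q[1]+s*M[:,0]+c*M[:,1],M[:,2]+q[3]]
for free in (0,1):
    r=least_squares(lambda q:np.r_[(proj(p,T(q*[1,1,1,free]))-px).ravel()],[.45,.27,-1.3,0])
    q=r.x; print("car",q[:2],np.degrees(q[2]),"dz",q[3]*free,"res px",r.fun.round(1))
    print("grip xy",q[:2]-.04*np.array([np.cos(q[2]),np.sin(q[2])]))
E
python3 carfit.py
```

```text
car [0.45368598 0.27162464] -71.3489229377445 dz 0.0 res px [-1.4 -1.2  0.9 -2.   0.8  0.5 -1.   1.3 -0.2  1.3  1.1  0.9]
grip xy [0.44089382 0.30952399]
car [0.45326638 0.27262115] -71.36318766899822 dz -0.007537962933079988 res px [-0.6 -0.2  0.8 -0.7  0.4  0.7 -0.5  1.3 -0.3 -0.6  0.1 -0.6]
grip xy [0.44048366 0.31052368]
```

>>> apply_moves --steps '[{"x": -9, "y": 45, "z": 0, "spin": 0.103}, {"x": -9, "y": 45, "z": 0, "spin": 0.103}, {"x": -9, "y": 45, "z": 0, "spin": 0.103}, {"x": 0, "y": 8, "z": -40, "spin": 0}, {"x": 0, "y": 0, "z": -40, "spin": 0}, {"x": 0, "y": 0, "z": -30, "spin": 0}, {"x": 0, "y": 0, "z": -10, "spin": 0}, {"x": 0, "y": 0, "z": 0, "spin": 0}]' --grip 64

```text
time_s: 3.8
position: [0.4433, 0.3106, 0.1126]
tcp_rot: [[0.945, 0.02, -0.328], [0.328, 0.008, 0.945], [0.021, -1.0, 0.001]]
force: [-0.3, 0.3, 0.3]
opening: 0.739
```

```bash
python3 - <<'E'
from h import *
s=read_state(); print(s["time_s"],s["position"],s["tcp_rot"],s["opening"])
for c in ["wrist","side"]:
    im=imaging.capture(c)[:,:,::-1]
    if c=="side": im=cv2.resize(im[280:400,250:410],(640,480))
    cv2.imwrite(f"pics/g_{c}.png",im)
E
```

```text
3.8 [0.44330031 0.31056416 0.11255483] [[ 9.44565374e-01  1.97821393e-02 -3.27726902e-01]
 [ 3.27635543e-01  7.78693782e-03  9.44772096e-01]
 [ 2.12416022e-02 -9.99773990e-01  8.73939884e-04]] 0.738998535221167
```

View pics/g_wrist.png

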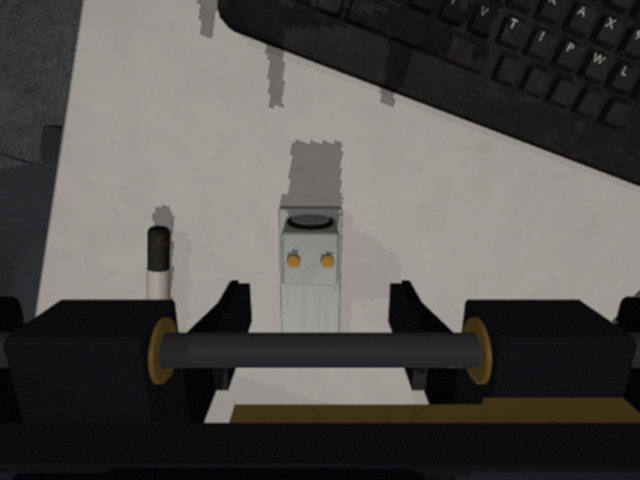

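View pics/g_side.png

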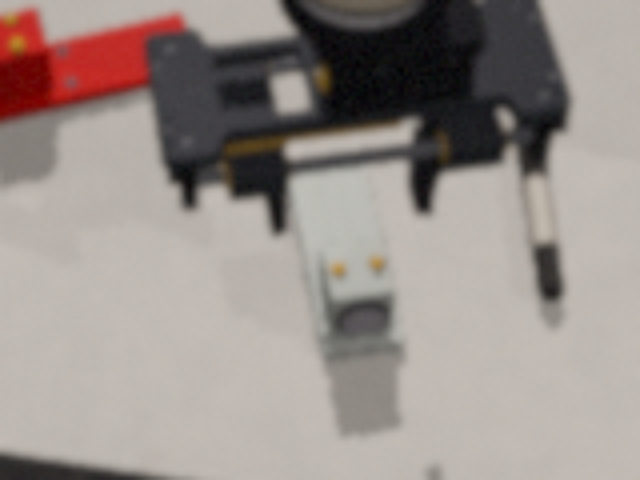

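```bash
python3 - <<'E'
from h import *
a=cv2.imread("pics/g_wrist.png")
cv2.imwrite("pics/z4.png",cv2.resize(a[195:340,260:360],None,fx=4,fy=4,interpolation=cv2.INTER_CUBIC))
p=imaging.camera_params("wrist"); print(np.round(p["R"],4),p["t"])
s=read_state();P=s["position"];print(P,proj(p,P),proj(p,np.array([P[0],P[1],.052])),proj(p,np.array([.4409,.3095,.052])))
E
```

```text
[[ 0.9444  0.3279  0.0252]
 [ 0.307  -0.9065  0.2897]
 [ 0.1179 -0.2659 -0.9568]] [-0.5260161   0.14376104  0.30937376]
[0.44446227 0.31107738 0.11423328] [316.43348942 309.20836088] [314.6288453  260.64993652] [308.13232236 261.21301521]
```

View pics/z4.png

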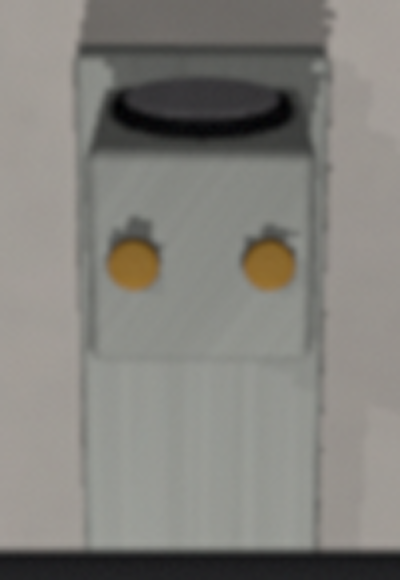

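>>> apply_moves --steps '[{"x": -2.5, "y": -1, "z": -30, "spin": 0}, {"x": 0, "y": 0, "z": -30, "spin": 0}, {"x": 0, "y": 0, "z": -15, "spin": 0}, {"x": 0, "y": 0, "z": -5, "spin": 0}, {"x": 0, "y": 0, "z": 0, "spin": 0}]'

```text
time_s: 4.4
position: [0.4512, 0.312, 0.0416]
tcp_rot: [[0.945, 0.044, -0.325], [0.324, 0.018, 0.946], [0.047, -0.999, 0.003]]
force: [-0.7, 0.6, -0.0]
opening: 0.737
```

```bash
python3 - <<'E'
from h import *
for i in range(1):
    s=read_state(); print(s["time_s"],s["position"],s["force"])
v=[]
for c in ["side","wrist"]:
    im=imaging.capture(c)[:,:,::-1]
    if c=="side": im=cv2.resize(im[290:390,280:380],(480,480))
    v.append(cv2.resize(im,(400,400 if c=="side" else 300)))
    if c=="wrist": v[-1]=cv2.copyMakeBorder(v[-1],0,100,0,0,cv2.BORDER_CONSTANT)
cv2.imwrite("pics/g2.png",np.hstack(v))
E
```

```text
4.4 [0.45117391 0.31195035 0.04164695] [-0.73224707  0.56330939 -0.00201819]
```

View pics/g2.png

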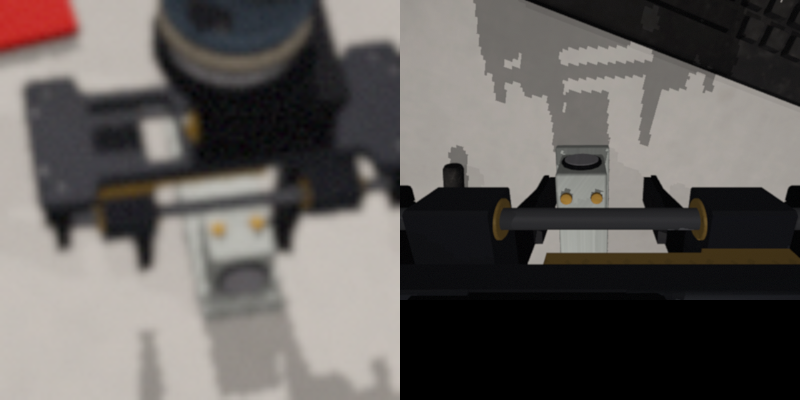

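```bash
python3 - <<'E'
from h import *
s=read_state(); print({k:np.round(v,3).tolist() for k,v in s.items()})
E
```

```text
{'time_s': 4.5, 'joint_positions': [23.017, 40.413, 102.986, -0.071, 33.799, 4.115], 'qvel': [0.146, -0.188, 0.124, 0.024, -0.111, 0.01], 'tau': [-0.048, -41.426, -7.886, 0.042, -0.125, 0.003], 'position': [0.452, 0.312, 0.042], 'tcp_rot': [[0.945, 0.045, -0.325], [0.324, 0.018, 0.946], [0.049, -0.999, 0.003]], 'force': [-0.191, 0.599, 1.321], 'moment': [-0.016, 0.041, 0.015], 'opening': 0.733}
```

>>> apply_moves --steps '[{"x": 0, "y": 0, "z": 0, "spin": 0}, {"x": 0, "y": 0, "z": 0, "spin": 0}, {"x": 0, "y": 0, "z": 0, "spin": 0}]'

```text
time_s: 4.8
position: [0.4532, 0.3129, 0.0452]
tcp_rot: [[0.944, 0.05, -0.325], [0.324, 0.021, 0.946], [0.054, -0.999, 0.003]]
force: [-1.1, 0.5, -1.2]
opening: 0.739
```

```bash
python3 - <<'E'
from h import *
s=read_state(); print({k:np.round(v,3).tolist() for k,v in s.items()})
E
```

```text
{'time_s': 4.8, 'joint_positions': [23.019, 40.123, 102.899, -0.067, 33.881, 4.111], 'qvel': [0.069, -0.669, 0.006, 0.035, 0.459, 0.041], 'tau': [-0.084, -42.149, -8.621, 0.039, -0.337, 0.001], 'position': [0.453, 0.313, 0.045], 'tcp_rot': [[0.944, 0.05, -0.325], [0.324, 0.021, 0.946], [0.054, -0.999, 0.003]], 'force': [-1.14, 0.514, -1.227], 'moment': [-0.041, 0.082, 0.006], 'opening': 0.739}
```

>>> apply_moves --steps '[{"x": 0, "y": 0, "z": 40, "spin": 0}, {"x": 0, "y": 0, "z": 40, "spin": 0}, {"x": 0, "y": 0, "z": 40, "spin": 0}]'

```text
time_s: 5.1
position: [0.4484, 0.3108, 0.1624]
tcp_rot: [[0.945, 0.035, -0.325], [0.325, 0.014, 0.946], [0.038, -0.999, 0.002]]
force: [1.3, 0.1, -0.5]
opening: 0.733
```

```bash
cat > st.py <<'E'
from h import *
import sys
def show():
    s=read_state(); R=s["tcp_rot"]; j=s["joint_positions"]
    print("t",round(s["time_s"],2),"P",(s["position"]*1000).round(1),"yax",np.round(R[:2,1],4),"xang",round(np.degrees(np.arctan2(R[1,0],R[0,0])),2),"xz",round(R[2,0],4),"F",np.round(s["force"],1),"M",np.round(s["moment"],2),"op",round(s["opening"]*87,1),"qv",np.round(s["qvel"],1))
n=int(sys.argv[1]) if len(sys.argv)>1 else 2
show()
for i in range(n): imaging.capture("side"); show()
E
python3 st.py 4
```

```text
t 5.1 P [448.4 310.8 162.4] yax [0.0351 0.0141] xang 18.95 xz 0.0378 F [ 1.3  0.1 -0.5] M [-0.05 -0.01 -0.03] op 63.8 qv [  0.  -37.1 -18.9   0.1  55.5   0. ]
t 5.15 P [452.4 312.8 169.2] yax [0.0473 0.0195] xang 18.97 xz 0.0511 F [0.8 0.5 3.2] M [ 0.07 -0.01 -0.  ] op 63.8 qv [  0.1   2.3  -0.4   0.2 -11.    0.1]
t 5.2 P [452.7 312.8 167.1] yax [0.0482 0.0198] xang 18.96 xz 0.052 F [ 0.4  0.1 -0.4] M [ 0.04 -0.05  0.02] op 64.0 qv [-0.1  3.7  3.2 -0.1 -3.2  0.1]
t 5.25 P [451.1 312.  164.7] yax [0.044  0.0179] xang 18.96 xz 0.0474 F [-0.2 -0.2 -0. ] M [-0.01  0.02 -0.02] op 64.1 qv [-0.1  3.   3.  -0.  -0.4 -0.1]
t 5.3 P [449.7 311.4 162.9] yax [0.0399 0.0162] xang 18.96 xz 0.043 F [-0.5 -0.   0.1] M [ 0.06  0.03 -0.06] op 64.0 qv [-0.1  2.4  2.   0.1  0.1  0. ]
```

```bash
python3 st.py 5
```

```text
t 5.3 P [449.7 311.4 162.9] yax [0.0399 0.0162] xang 18.96 xz 0.043 F [-0.5 -0.   0.1] M [ 0.06  0.03 -0.06] op 64.0 qv [-0.1  2.4  2.   0.1  0.1  0. ]
t 5.35 P [448.8 310.9 161.6] yax [0.037  0.0149] xang 18.96 xz 0.0399 F [ 0.5 -0.5 -0.6] M [-0.01  0.01  0.02] op 64.1 qv [-0.1  1.7  1.   0.1  0.1  0. ]
t 5.4 P [448.3 310.7 160.8] yax [0.0353 0.0142] xang 18.96 xz 0.038 F [ 0.  -0.6 -0.6] M [0.02 0.01 0.06] op 64.1 qv [-0.1  1.1  0.4 -0.   0.1 -0. ]
t 5.45 P [448.2 310.6 160.4] yax [0.0344 0.0139] xang 18.95 xz 0.0371 F [ 0.6  0.7 -0.6] M [ 0.02  0.01 -0.01] op 64.0 qv [-0.   0.7 -0.1  0.  -0.   0. ]
t 5.5 P [448.2 310.6 160.2] yax [0.0342 0.0137] xang 18.95 xz 0.0368 F [-1.   0.4 -0.3] M [-0.02  0.04 -0.01] op 63.8 qv [-0.   0.3 -0.2 -0.  -0.  -0. ]
t 5.55 P [448.3 310.7 160.2] yax [0.0343 0.0138] xang 18.95 xz 0.0369 F [ 0.2 -0.  -0.2] M [0.04 0.   0.01] op 63.7 qv [-0.  -0.1 -0.3 -0.1  0.1 -0. ]
```

>>> apply_moves --steps '[{"x": -3, "y": -1, "z": -40, "spin": 0}]'

```text
time_s: 5.65
position: [0.4497, 0.3116, 0.123]
tcp_rot: [[0.945, 0.045, -0.325], [0.324, 0.018, 0.946], [0.049, -0.999, 0.003]]
force: [1.6, 0.5, -0.0]
opening: 0.733
```

```bash
python3 st.py 8
```

```text
t 5.65 P [449.7 311.6 123. ] yax [0.045  0.0185] xang 18.94 xz 0.0486 F [ 1.6  0.5 -0. ] M [ 0.04 -0.07  0.02] op 63.8 qv [ -0.   39.7  25.9  -0.3 -59.4   0.4]
t 5.7 P [442.4 308.3 114.4] yax [0.0266 0.0104] xang 18.93 xz 0.0285 F [-1.1 -0.8 -3.7] M [-0.01  0.11  0.04] op 64.0 qv [-0.  -0.5  2.8 -0.2 12.3 -0.2]
t 5.75 P [441.2 307.8 115.6] yax [0.0229 0.0089] xang 18.95 xz 0.0246 F [-1.3 -0.1 -0.4] M [0.02 0.03 0.  ] op 63.9 qv [ 0.2 -3.  -2.3  0.1  3.5 -0. ]
t 5.8 P [442.7 308.5 117.5] yax [0.0265 0.0104] xang 18.95 xz 0.0285 F [-0.1  0.8 -0.7] M [-0.05  0.02 -0.01] op 63.8 qv [ 0.1 -2.7 -2.7  0.1 -0.1  0. ]
t 5.85 P [444.3 309.2 119. ] yax [0.0305 0.0122] xang 18.95 xz 0.0328 F [0.6 0.2 0.2] M [ 0.03 -0.04 -0.06] op 63.9 qv [ 0.1 -2.1 -2.1  0.  -0.4 -0.1]
t 5.9 P [445.4 309.7 120.2] yax [0.0336 0.0135] xang 18.95 xz 0.0362 F [0.1 1.3 0.7] M [0.02 0.   0.02] op 64.0 qv [ 0.1 -1.4 -1.1  0.  -0.3  0.1]
t 5.95 P [446.1 310.  120.9] yax [0.0354 0.0143] xang 18.95 xz 0.0381 F [-0.1 -0.4 -0.3] M [ 0.02 -0.02 -0.  ] op 64.0 qv [-0.  -0.9 -0.3 -0.  -0.2  0. ]
t 6.0 P [446.3 310.1 121.2] yax [0.0363 0.0147] xang 18.95 xz 0.0391 F [-0.  -0.6  0.5] M [0.02 0.04 0.03] op 63.8 qv [-0.1 -0.6 -0.  -0.  -0.2  0.1]
t 6.05 P [446.3 310.1 121.4] yax [0.0367 0.0148] xang 18.95 xz 0.0395 F [-0.9  0.3  1. ] M [-0.   -0.04 -0.03] op 64.1 qv [ 0.  -0.3  0.1 -0.1 -0.1  0. ]
```

>>> apply_moves --steps '[{"x": 0, "y": 0, "z": 45, "spin": 0}, {"x": 0, "y": 0, "z": 45, "spin": 0}, {"x": 0, "y": 0, "z": 0, "spin": 0}]'

```text
time_s: 6.35
position: [0.4467, 0.3102, 0.215]
tcp_rot: [[0.945, 0.037, -0.325], [0.324, 0.015, 0.946], [0.039, -0.999, 0.002]]
force: [1.6, 0.2, -0.7]
opening: 0.735
```

```bash
python3 st.py 7
```

```text
t 6.35 P [446.7 310.2 215. ] yax [0.0366 0.0148] xang 18.94 xz 0.0394 F [ 1.6  0.2 -0.7] M [-0.02 -0.06  0.02] op 63.9 qv [-0.2  2.5  2.9 -0.  -1.1 -0.1]
t 6.4 P [445.4 309.6 212.8] yax [0.0328 0.0131] xang 18.94 xz 0.0353 F [ 0.9 -0.3  0.4] M [-0.01  0.03 -0.02] op 64.1 qv [-0.1  3.   3.7 -0.2 -1.2 -0.1]
t 6.45 P [443.9 308.9 210.8] yax [0.0287 0.0113] xang 18.93 xz 0.0308 F [ 0.5 -0.1 -0.1] M [-0.    0.03 -0.  ] op 63.9 qv [-0.1  2.5  2.7 -0.  -0.2  0. ]
t 6.5 P [442.8 308.4 209.4] yax [0.0254 0.0099] xang 18.93 xz 0.0273 F [-0.8 -0.3 -0.8] M [ 0.04 -0.02 -0.04] op 63.7 qv [ 0.   1.8  1.5  0.  -0.  -0.1]
t 6.55 P [442.2 308.1 208.4] yax [0.0233 0.009 ] xang 18.93 xz 0.025 F [-0.7 -0.9  0.2] M [ 0.02  0.03 -0.06] op 64.1 qv [-0.2  1.3  0.7  0.   0.   0.1]
t 6.6 P [442.  308.  207.8] yax [0.0221 0.0086] xang 18.93 xz 0.0237 F [-1.1 -0.3  0.1] M [ 0.08 -0.01  0.05] op 64.1 qv [-0.1  0.7  0.3 -0.   0.  -0.1]
t 6.65 P [442.  308.  207.5] yax [0.0216 0.0084] xang 18.93 xz 0.0231 F [-0.3  0.2  0.1] M [-0.01  0.05  0.02] op 63.8 qv [ 0.   0.5 -0.1 -0.   0.2 -0. ]
t 6.7 P [442.  308.  207.4] yax [0.0215 0.0083] xang 18.93 xz 0.023 F [ 0.4 -0.7  0.1] M [ 0.   -0.02 -0.01] op 64.4 qv [-0.   0.2 -0.3 -0.  -0.1  0. ]
```

Works. Now a descent whose dip is captured by re-targeting.

>>> apply_moves --steps '[{"x": 0, "y": 0, "z": -48, "spin": 0}]'

```text
time_s: 6.8
position: [0.4469, 0.3102, 0.1633]
tcp_rot: [[0.945, 0.035, -0.324], [0.324, 0.014, 0.946], [0.037, -0.999, 0.002]]
force: [1.3, -0.1, -0.8]
opening: 0.737
```

```bash
python3 st.py 2
```

```text
t 6.8 P [446.9 310.2 163.3] yax [0.0347 0.014 ] xang 18.93 xz 0.0373 F [ 1.3 -0.1 -0.8] M [ 0.04 -0.1   0.  ] op 64.1 qv [ -0.4  45.6  30.9  -0.2 -70.1  -0. ]
t 6.85 P [439.2 306.6 152. ] yax [0.0122 0.0042] xang 18.91 xz 0.0129 F [-1.5 -1.8 -6.7] M [-0.1   0.08 -0.02] op 64.1 qv [-0.2 -0.5  4.  -0.5 14.3 -0.1]
t 6.9 P [437.5 305.9 153.6] yax [0.0077 0.0023] xang 18.92 xz 0.008 F [-1.7 -0.8 -1.4] M [-0.03  0.02 -0.  ] op 63.9 qv [ 0.2 -4.2 -2.9  0.3  4.6 -0. ]
```

>>> apply_moves --steps '[{"x": 0, "y": 0, "z": 0, "spin": 0}]'

```text
time_s: 7.0
position: [0.437, 0.3057, 0.1528]
tcp_rot: [[0.946, 0.005, -0.324], [0.324, 0.001, 0.946], [0.005, -1.0, -0.001]]
force: [0.9, -0.3, 1.4]
opening: 0.735
```

```bash
python3 st.py 6
```

```text
t 7.0 P [437.  305.7 152.8] yax [0.0048 0.0011] xang 18.92 xz 0.0049 F [ 0.9 -0.3  1.4] M [ 0.04 -0.04 -0.02] op 63.9 qv [-0.1  2.6  2.2 -0.   0.2  0.1]
t 7.05 P [436.5 305.4 152.8] yax [0.0042 0.0008] xang 18.92 xz 0.0042 F [-0.6 -1.  -1. ] M [0.04 0.03 0.01] op 64.1 qv [ 0.1 -1.7 -0.5 -0.  -0.1 -0. ]
t 7.1 P [437.3 305.8 153.8] yax [0.0067 0.0019] xang 18.92 xz 0.0069 F [-0.9 -0.4 -0.9] M [0.01 0.01 0.03] op 64.1 qv [ 0.1 -1.5 -1.1  0.1 -0.7 -0.1]
t 7.15 P [438.  306.1 154.5] yax [0.0088 0.0028] xang 18.92 xz 0.0093 F [ 0.1  0.4 -0.9] M [-0.05 -0.04  0.  ] op 64.1 qv [ 0.  -0.9 -0.6  0.  -0.6 -0. ]
t 7.2 P [438.3 306.3 154.9] yax [0.01   0.0033] xang 18.93 xz 0.0106 F [-0.6 -0.4  0.4] M [ 0.05 -0.03  0.01] op 64.0 qv [-0.  -0.5 -0.2 -0.1 -0.2 -0. ]
t 7.25 P [438.4 306.3 155.1] yax [0.0105 0.0036] xang 18.92 xz 0.0111 F [-0.3  0.5  1.1] M [ 0.01 -0.01 -0.02] op 63.9 qv [-0.  -0.2  0.1 -0.1 -0.1 -0. ]
t 7.3 P [438.4 306.3 155. ] yax [0.0105 0.0035] xang 18.92 xz 0.011 F [-0.1  0.3  0.1] M [ 0.02 -0.01 -0.  ] op 63.9 qv [ 0.   0.1  0.1  0.1 -0.2  0.1]
```

Tilt down to 0.6°. Once more, then finish the descent with settling.

>>> apply_moves --steps '[{"x": 0, "y": 0, "z": -48, "spin": 0}]'

```text
time_s: 7.4
position: [0.4442, 0.309, 0.1127]
tcp_rot: [[0.946, 0.027, -0.325], [0.324, 0.01, 0.946], [0.029, -1.0, 0.001]]
force: [1.4, 1.0, -0.8]
opening: 0.737
```

```bash
python3 st.py 2
```

```text
t 7.4 P [444.2 309.  112.7] yax [0.0267 0.0105] xang 18.93 xz 0.0286 F [ 1.4  1.  -0.8] M [-0.03 -0.05 -0.03] op 64.1 qv [ -0.2  48.2  21.9  -0.2 -68.1   0.2]
t 7.45 P [437.3 305.7 102. ] yax [0.0064 0.0017] xang 18.91 xz 0.0066 F [-3.  -0.5 -7. ] M [-0.08  0.04 -0.  ] op 63.9 qv [-0.2 -0.7  4.2 -0.4 13.6 -0.1]
t 7.5 P [435.3 304.9 103.5] yax [ 0.0015 -0.0004] xang 18.92 xz 0.0013 F [-0.8  0.2 -0.4] M [0.01 0.08 0.03] op 64.0 qv [ 0.2 -4.2 -1.5  0.1  4.6  0. ]
```

>>> apply_moves --steps '[{"x": 0, "y": 0, "z": 0, "spin": 0}]'

```text
time_s: 7.6
position: [0.4352, 0.3048, 0.1039]
tcp_rot: [[0.946, 0.001, -0.324], [0.324, -0.001, 0.946], [0.0, -1.0, -0.001]]
force: [0.1, 0.6, -0.2]
opening: 0.734
```

```bash
python3 st.py 6|tail -2; python3 - <<'E'
from h import *
import pickle
s=read_state();P=s["position"]
p=imaging.camera_params("wrist")
a=imaging.capture("wrist")[:,:,::-1]
print(P,proj(p,np.array([P[0],P[1],.052])),proj(p,np.array([P[0],P[1],.045])))
cv2.imwrite("pics/z5.png",cv2.resize(a[195:345,220:420],None,fx=4,fy=4,interpolation=cv2.INTER_CUBIC))
E
```

```text
t 7.85 P [436.3 305.3 105.3] yax [0.0048 0.001 ] xang 18.93 xz 0.0048 F [0.8 0.4 0.2] M [ 0.03 -0.03 -0.02] op 63.9 qv [-0.1  0.3  0.2 -0.  -0.3  0. ]
t 7.9 P [436.2 305.3 105.1] yax [0.0044 0.0008] xang 18.92 xz 0.0044 F [-0.3 -0.1 -0.1] M [ 0.02 -0.04 -0.06] op 64.1 qv [ 0.   0.3  0.2 -0.  -0.2 -0. ]
[0.43620999 0.30525509 0.10507299] [316.67892157 266.02174562] [316.70759849 261.76244264]
```

View pics/z5.png

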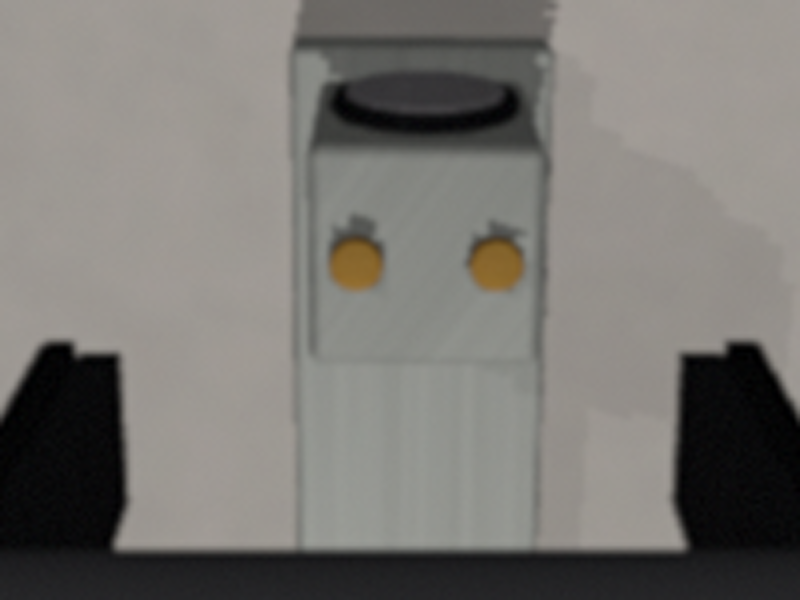

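>>> apply_moves --steps '[{"x": 3, "y": 4, "z": -40, "spin": 0}]'

```text
time_s: 8.05
position: [0.4429, 0.3109, 0.0692]
tcp_rot: [[0.946, 0.015, -0.324], [0.324, 0.005, 0.946], [0.016, -1.0, 0.0]]
force: [0.8, 0.1, -1.0]
opening: 0.736
```

```bash
python3 st.py 7|tail -1
```

```text
t 8.4 P [439.7 309.5  66.3] yax [0.0061 0.0016] xang 18.93 xz 0.0063 F [-0.3 -0.1  0.3] M [-0.01 -0.02 -0.04] op 63.9 qv [-0.1 -0.1 -0.1 -0.  -0.3  0.1]
```

>>> apply_moves --steps '[{"x": 0, "y": 0, "z": -25, "spin": 0}]'

```text
time_s: 8.5
position: [0.4426, 0.3108, 0.0449]
tcp_rot: [[0.946, 0.015, -0.325], [0.324, 0.005, 0.946], [0.015, -1.0, 0.0]]
force: [0.4, 1.6, -0.3]
opening: 0.736
```

```bash
python3 st.py 6|tail -1;  python3 - <<'E'
from h import *
v=[]
for c in ["side","wrist"]:
    im=imaging.capture(c)[:,:,::-1]
    if c=="side": im=cv2.resize(im[290:390,280:380],(480,480))
    v.append(cv2.resize(im,(400,400 if c=="side" else 300)))
    if c=="wrist": v[-1]=cv2.copyMakeBorder(v[-1],0,100,0,0,cv2.BORDER_CONSTANT)
cv2.imwrite("pics/g3.png",np.hstack(v))
E
```

```text
t 8.8 P [440.2 309.7  42.5] yax [0.0076 0.0022] xang 18.93 xz 0.0079 F [0.4 0.2 0.3] M [-0.04 -0.01  0.04] op 63.9 qv [ 0.1  0.  -0.1 -0.1 -0.2 -0. ]
```

View pics/g3.png

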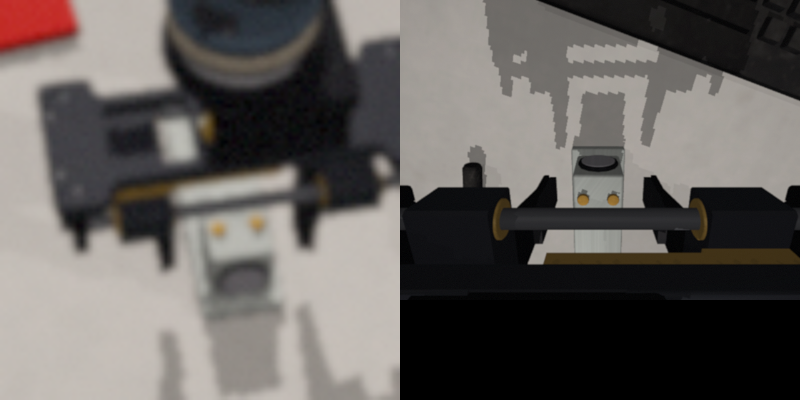

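>>> apply_moves --steps '[{"x": 0, "y": 0, "z": -20, "spin": 0}]'

```text
time_s: 9.0
position: [0.4424, 0.3108, 0.0247]
tcp_rot: [[0.946, 0.014, -0.325], [0.324, 0.005, 0.946], [0.014, -1.0, 0.0]]
force: [0.6, 0.8, -0.5]
opening: 0.733
```

```bash
python3 st.py 6|tail -3;  python3 - <<'E'
from h import *
v=[]
for c in ["side","scene"]:
    im=imaging.capture(c)[:,:,::-1]
    im=cv2.resize(im[290:390,280:380] if c=="side" else im[150:250,170:270],(400,400),interpolation=cv2.INTER_CUBIC)
    v.append(im)
cv2.imwrite("pics/g4.png",np.hstack(v))
E
```

```text
t 9.2 P [440.1 309.6  22.6] yax [0.0072 0.002 ] xang 18.93 xz 0.0074 F [ 0.8 -0.5  0.7] M [0.   0.02 0.01] op 64.1 qv [-0.1 -0.5 -0.3  0.  -0.2 -0.1]
t 9.25 P [440.4 309.8  22.8] yax [0.008  0.0023] xang 18.93 xz 0.0083 F [ 0.9  0.8 -0.2] M [0.04 0.   0.04] op 63.7 qv [ 0.1 -0.2 -0.3 -0.1 -0.3 -0.1]
t 9.3 P [440.5 309.9  22.9] yax [0.0084 0.0025] xang 18.93 xz 0.0088 F [ 0.5 -0.2  0.3] M [-0.06 -0.03  0.03] op 63.8 qv [-0.1 -0.2 -0.  -0.  -0.2 -0. ]
```

View pics/g4.png

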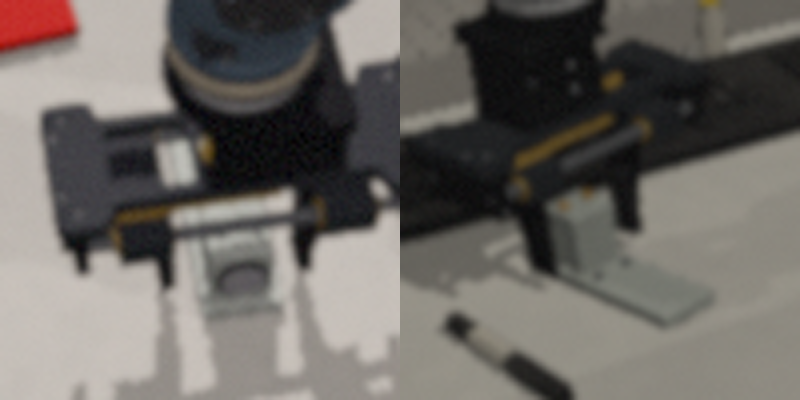

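>>> apply_moves --steps '[{"x": 0, "y": 0, "z": 0, "spin": 0}]' --grip 10

```text
time_s: 9.5
position: [0.4408, 0.31, 0.0234]
tcp_rot: [[0.946, 0.009, -0.324], [0.324, 0.003, 0.946], [0.01, -1.0, -0.0]]
force: [-0.1, 0.7, -0.4]
opening: 0.698
```

```bash
python3 st.py 10
```

```text
t 9.5 P [440.8 310.   23.4] yax [0.0093 0.0029] xang 18.93 xz 0.0098 F [-0.1  0.7 -0.4] M [ 0.04  0.01 -0.03] op 60.7 qv [ 0.  -0.5 -0.3 -0.   0.1 -0. ]
t 9.55 P [440.9 310.   23.4] yax [0.0095 0.003 ] xang 18.93 xz 0.0099 F [-0.5  0.1  0.4] M [-0.03 -0.03 -0.  ] op 58.0 qv [ 0.   0.1 -0.   0.1 -0.1  0. ]
t 9.6 P [440.8 310.   23.3] yax [0.0093 0.0029] xang 18.93 xz 0.0098 F [-0.5 -0.4  0. ] M [-0.03 -0.01 -0.05] op 55.0 qv [-0.   0.2  0.1  0.  -0.   0. ]
t 9.65 P [440.8 310.   23.2] yax [0.0092 0.0029] xang 18.93 xz 0.0096 F [-0.3  0.3 -0.1] M [-0.02  0.02  0.03] op 51.2 qv [-0.   0.2  0.   0.  -0.  -0.1]
t 9.7 P [440.7 309.9  23.2] yax [0.009  0.0028] xang 18.93 xz 0.0094 F [-0.3 -0.1  0.1] M [ 0.   -0.07 -0.04] op 47.3 qv [-0.   0.2  0.   0.  -0.1  0.1]
t 9.75 P [440.6 309.9  23.1] yax [0.0089 0.0027] xang 18.93 xz 0.0093 F [ 0.7 -0.5 -0. ] M [ 0.02 -0.   -0.02] op 43.6 qv [ 0.   0.1 -0.  -0.  -0.  -0.1]
t 9.8 P [440.6 309.9  23. ] yax [0.0087 0.0027] xang 18.93 xz 0.0091 F [ 0.3  0.2 -0.5] M [ 0.05 -0.03  0.  ] op 39.8 qv [ 0.   0.1 -0.  -0.  -0.  -0.1]
t 9.85 P [440.3 309.8  22.9] yax [0.0079 0.0024] xang 18.92 xz 0.0082 F [-2.9 -0.4  0.5] M [-0.02  0.41 -0.04] op 35.6 qv [0.2 0.1 0.7 0.4 2.4 0.2]
t 9.9 P [439.6 309.6  22.9] yax [0.0065 0.002 ] xang 18.91 xz 0.0068 F [-1.  -0.9  1.8] M [-0.04  0.19 -0.07] op 34.5 qv [ 0.1  0.   0.3  0.  -0.5  0.2]
t 9.95 P [439.6 309.6  22.9] yax [0.0066 0.002 ] xang 18.91 xz 0.0069 F [-1.4 -0.   2. ] M [-0.07  0.36 -0.05] op 33.6 qv [ 0.  -0.   0.1 -0.  -0.1  0. ]
t 10.0 P [439.6 309.6  22.9] yax [0.0066 0.002 ] xang 18.91 xz 0.0069 F [-1.1  0.3  2.6] M [-0.11  0.42 -0.09] op 34.0 qv [ 0.   0.   0.1 -0.1 -0.2 -0.1]
```

>>> apply_moves --steps '[{"x": 0, "y": 0, "z": 25, "spin": 0}]'

```text
time_s: 10.1
position: [0.4372, 0.3085, 0.0453]
tcp_rot: [[0.946, -0.0, -0.324], [0.324, -0.001, 0.946], [-0.0, -1.0, -0.001]]
force: [-0.5, -0.4, -3.9]
opening: 0.387
```

```bash
python3 st.py 6|tail -2
```

```text
t 10.35 P [439.4 309.5  47.2] yax [0.0061 0.0017] xang 18.92 xz 0.0063 F [-0.1 -0.4 -4.8] M [ 0.07 -0.02 -0.  ] op 34.1 qv [-0.1  0.7  0.3 -0.   0.4  0. ]
t 10.4 P [439.1 309.3  47. ] yax [0.0053 0.0014] xang 18.91 xz 0.0055 F [-0.4 -0.  -5.2] M [0.09 0.   0.01] op 33.6 qv [-0.1  0.3  0.2  0.   0.2 -0.1]
```

>>> apply_moves --steps '[{"x": 0, "y": 0, "z": 45, "spin": 0}]'

```text
time_s: 10.5
position: [0.4341, 0.3069, 0.0851]
tcp_rot: [[0.946, -0.011, -0.324], [0.324, -0.006, 0.946], [-0.012, -1.0, -0.002]]
force: [-1.2, -0.6, -5.1]
opening: 0.386
```

```bash
python3 st.py 6|tail -1
```

```text
t 10.8 P [438.1 308.9  90.8] yax [0.003  0.0004] xang 18.91 xz 0.0029 F [-0.3 -0.1 -4.9] M [0.08 0.06 0.06] op 33.9 qv [-0.   0.4  0.2 -0.1  0.3  0. ]
```

>>> apply_moves --steps '[{"x": 0, "y": 0, "z": 45, "spin": 0}]'

```text
time_s: 10.9
position: [0.4328, 0.3063, 0.1291]
tcp_rot: [[0.946, -0.014, -0.324], [0.324, -0.007, 0.946], [-0.015, -1.0, -0.002]]
force: [-1.2, 0.6, -5.9]
opening: 0.386
```

```bash
python3 st.py 6|tail -1;  python3 - <<'E'
from h import *
v=[]
for c in ["side","scene"]:
    im=imaging.capture(c)[:,:,::-1]
    im=cv2.resize(im[270:390,270:390] if c=="side" else im[120:240,170:290],(400,400),interpolation=cv2.INTER_CUBIC)
    v.append(im)
cv2.imwrite("pics/g5.png",np.hstack(v))
E
```

```text
t 11.2 P [436.7 308.3 134.4] yax [-0.     -0.0009] xang 18.9 xz -0.0003 F [ 0.   0.1 -4.5] M [0.14 0.09 0.01] op 33.6 qv [-0.   0.3  0.2  0.   0.2 -0.1]
```

View pics/g5.png

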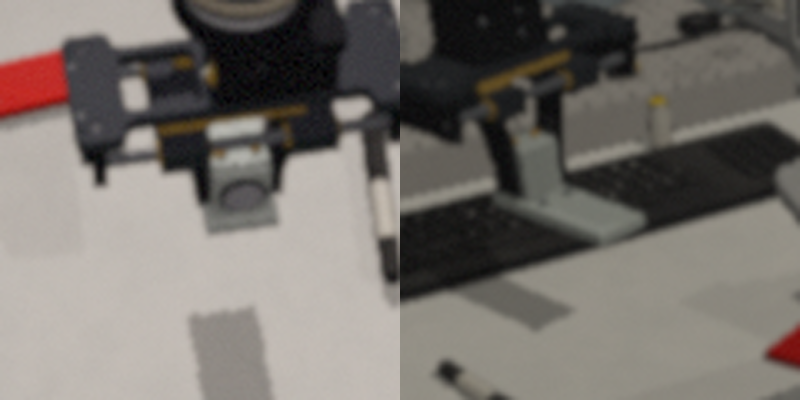

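>>> apply_moves --steps '[{"x": 8, "y": -38, "z": 0, "spin": -0.04}, {"x": 8, "y": -38, "z": 0, "spin": -0.04}, {"x": 8, "y": -38, "z": 0, "spin": -0.04}, {"x": 8, "y": -38, "z": 0, "spin": -0.04}, {"x": 8, "y": -38, "z": 0, "spin": -0.04}, {"x": 8, "y": -38, "z": 0, "spin": -0.04}, {"x": 8, "y": -38, "z": 0, "spin": -0.04}, {"x": 8, "y": -38, "z": 0, "spin": -0.04}, {"x": 8, "y": -38, "z": 0, "spin": -0.04}, {"x": 8, "y": -38, "z": 0, "spin": -0.03}]'

```text
time_s: 12.3
position: [0.5119, -0.0804, 0.1258]
tcp_rot: [[0.998, -0.013, 0.066], [-0.066, 0.004, 0.998], [-0.013, -1.0, 0.003]]
force: [1.3, -0.0, -5.5]
opening: 0.385
```

```bash
python3 st.py 7|tail -2
```

```text
t 12.6 P [511.1 -77.8 126. ] yax [-0.0143  0.0049] xang -3.64 xz -0.0146 F [-1.2  0.5 -5. ] M [ 0.08 -0.03  0.03] op 33.7 qv [ 1.  -0.4  0.2 -0.  -0.2 -0. ]
t 12.65 P [511.2 -77.5 126.2] yax [-0.0138  0.0046] xang -3.6 xz -0.0141 F [ 0.3 -0.3 -4.9] M [ 0.06 -0.02 -0.01] op 33.5 qv [ 0.6 -0.3 -0.3 -0.2 -0.2  0. ]
```

>>> apply_moves --steps '[{"x": 11, "y": -22, "z": -40, "spin": 0}, {"x": 0, "y": -20, "z": 0, "spin": 0}]'

```text
time_s: 12.85
position: [0.5209, -0.1145, 0.0835]
tcp_rot: [[0.998, -0.018, 0.055], [-0.055, 0.008, 0.998], [-0.019, -1.0, 0.007]]
force: [-1.8, 0.4, -4.0]
opening: 0.389
```

```bash
python3 st.py 7|tail -1
```

```text
t 13.2 P [ 523.5 -115.8   90.2] yax [-0.0072  0.003 ] xang -3.25 xz -0.0073 F [ 0.2  0.2 -5.7] M [0.01 0.01 0.  ] op 33.8 qv [-0.2 -0.1 -0.1 -0.2 -0.1 -0.2]
```

>>> apply_moves --steps '[{"x": 0, "y": -3, "z": -40, "spin": -0.004}]'

```text
time_s: 13.3
position: [0.5281, -0.1196, 0.0548]
tcp_rot: [[0.998, 0.005, 0.059], [-0.059, -0.003, 0.998], [0.006, -1.0, -0.002]]
force: [1.4, -0.2, -4.9]
opening: 0.386
```

```bash
python3 st.py 6|tail -1;  python3 - <<'E'
from h import *
v=[]
for c in ["side","scene"]:
    im=imaging.capture(c)[:,:,::-1]; cv2.imwrite(f"pics/{c}6.png",im)
    im=cv2.resize(im[130:250,270:390] if c=="side" else im[230:350,310:430],(400,400),interpolation=cv2.INTER_CUBIC)
    v.append(im)
cv2.imwrite("pics/g6.png",np.hstack(v))
E
```

```text
t 13.6 P [ 524.2 -118.7   51.8] yax [-0.005  0.002] xang -3.45 xz -0.0051 F [ 0.3  0.4 -4.4] M [ 0.06 -0.02 -0.04] op 33.5 qv [-0.1 -0.7 -0.4 -0.  -0.4  0.1]
```

View pics/g6.png

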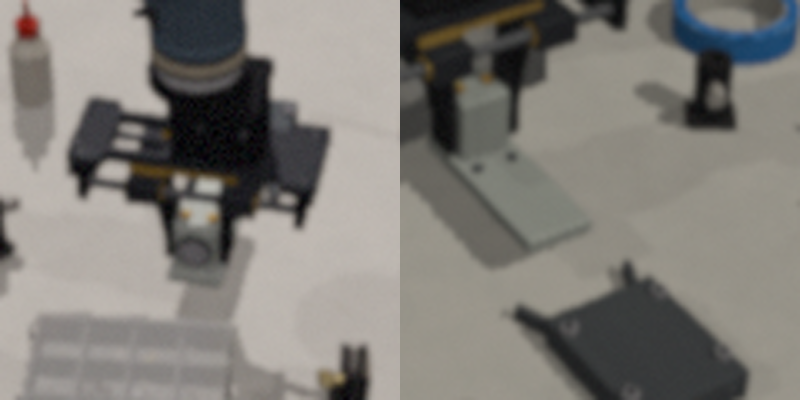

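>>> apply_moves --steps '[{"x": -1, "y": 0, "z": -24, "spin": 0}]'

```text
time_s: 13.8
position: [0.5268, -0.1203, 0.0315]
tcp_rot: [[0.998, 0.005, 0.06], [-0.06, -0.002, 0.998], [0.005, -1.0, -0.002]]
force: [1.8, -0.4, -4.7]
opening: 0.388
```

```bash
python3 st.py 7|tail -2
```

```text
t 14.1 P [ 524.1 -119.3   29. ] yax [-0.0027  0.001 ] xang -3.47 xz -0.0027 F [ 0.4  0.5 -5.1] M [ 0.05 -0.02 -0.05] op 33.6 qv [ 0.1 -0.1 -0.1 -0.  -0.2  0.1]
t 14.15 P [ 524.2 -119.3   29. ] yax [-0.0025  0.0009] xang -3.47 xz -0.0026 F [ 0.2 -0.4 -5.5] M [ 0.07 -0.04  0.04] op 33.7 qv [-0.   0.1  0.   0.  -0.2 -0. ]
```

>>> apply_moves --steps '[{"x": 0, "y": 0, "z": -3, "spin": 0}]'

```text
time_s: 14.25
position: [0.5248, -0.1196, 0.0268]
tcp_rot: [[0.998, -0.001, 0.061], [-0.061, 0.0, 0.998], [-0.001, -1.0, 0.0]]
force: [0.4, -0.1, -5.0]
opening: 0.388
```

```bash
python3 st.py 6|tail -3
```

```text
t 14.45 P [ 524.2 -119.3   26.1] yax [-0.0024  0.0008] xang -3.47 xz -0.0025 F [-0.1 -0.7 -5. ] M [ 0.07  0.01 -0.01] op 34.2 qv [ 0.1 -0.1 -0.   0.   0.  -0. ]
t 14.5 P [ 524.2 -119.3   26. ] yax [-0.0025  0.0009] xang -3.47 xz -0.0026 F [-0.3 -1.  -4.7] M [ 0.1   0.01 -0.06] op 33.8 qv [ 0.  -0.  -0.  -0.1 -0.  -0. ]
t 14.55 P [ 524.2 -119.3   26. ] yax [-0.0025  0.0009] xang -3.47 xz -0.0026 F [ 0.  -0.  -3.8] M [ 0.09 -0.02  0.01] op 33.7 qv [-0.   0.2 -0.1 -0.   0.  -0.1]
```

>>> apply_moves --steps '[{"x": 0, "y": 0, "z": -2, "spin": 0}]'

```text
time_s: 14.65
position: [0.5243, -0.1194, 0.0241]
tcp_rot: [[0.998, -0.002, 0.06], [-0.06, 0.001, 0.998], [-0.002, -1.0, 0.001]]
force: [1.2, 1.1, -4.9]
opening: 0.392
```

```bash
python3 st.py 6|tail -3
```

```text
t 14.85 P [ 524.1 -119.3   23.9] yax [-0.0028  0.001 ] xang -3.47 xz -0.0029 F [-0.7  0.4 -4.2] M [ 0.06  0.02 -0.03] op 33.8 qv [-0.1 -0.1 -0.1 -0.   0.  -0. ]
t 14.9 P [ 524.1 -119.3   23.9] yax [-0.0027  0.001 ] xang -3.47 xz -0.0027 F [ 0.1 -0.6 -5. ] M [ 0.07 -0.03 -0.04] op 33.7 qv [-0.  -0.1  0.  -0.  -0.1  0.1]
t 14.95 P [ 524.1 -119.3   23.9] yax [-0.0026  0.001 ] xang -3.47 xz -0.0027 F [-0.2  0.4 -4.8] M [ 0.07 -0.02 -0.  ] op 33.9 qv [-0.1 -0.  -0.1 -0.  -0.  -0. ]
```

>>> apply_moves --steps '[{"x": 0, "y": 0, "z": -2, "spin": 0}]'

```text
time_s: 15.05
position: [0.5242, -0.1194, 0.0228]
tcp_rot: [[0.998, -0.002, 0.061], [-0.061, 0.001, 0.998], [-0.002, -1.0, 0.001]]
force: [-4.7, 1.8, 22.4]
opening: 0.385
```

```bash
python3 st.py 6|tail -3;python3 - <<'E'
from h import *
v=[]
for c in ["side","scene"]:
    im=imaging.capture(c)[:,:,::-1]; cv2.imwrite(f"pics/{c}7.png",im)
    im=cv2.resize(im[130:250,270:390] if c=="side" else im[270:350,330:410],(400,400) if c=="side" else (640,640),interpolation=cv2.INTER_CUBIC)
    v.append(im)
cv2.imwrite("pics/g7.png",v[1][:600])
E
```

```text
t 15.25 P [ 524.2 -119.4   22.8] yax [-0.002   0.0006] xang -3.48 xz -0.0021 F [-2.3  0.8  5. ] M [ 0.03  0.31 -0.07] op 33.6 qv [-0.   0.  -0.   0.1  0.  -0. ]
t 15.3 P [ 524.2 -119.4   22.8] yax [-0.002   0.0006] xang -3.48 xz -0.0021 F [-1.9  0.2  5.8] M [ 0.04  0.24 -0.07] op 33.5 qv [-0.  -0.1 -0.1 -0.  -0.  -0. ]
t 15.35 P [ 524.2 -119.4   22.8] yax [-0.002   0.0006] xang -3.48 xz -0.002 F [-1.7  0.2  5.9] M [ 0.1   0.32 -0.08] op 33.8 qv [-0.1  0.  -0.1  0.   0.  -0. ]
```

View pics/g7.png

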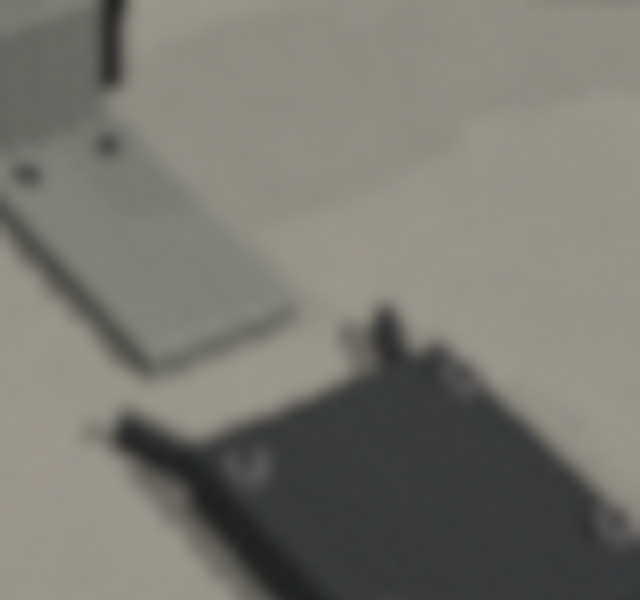

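```bash
python3 - <<'E'
from h import *
p=imaging.camera_params("scene")
f=lambda u,v,z: unproj(p,u/8+330-.44,v/8+270-.44,z)[:2]
tl,tr=f(150,362,.010),f(298,305,.010)
wl,wr=f(122,425,.012),f(385,305,.012)
ll,lr=f(190,458,.021),f(437,345,.021)
print("toe",tl,tr,(tl+tr)/2,np.linalg.norm(tl-tr))
print("wing",wl,wr,(wl+wr)/2,np.linalg.norm(wl-wr))
print("lip",ll,lr,(ll+lr)/2,np.linalg.norm(ll-lr))
h=np.radians(-93.5); d=np.array([np.cos(h),np.sin(h)]); n=np.array([-d[1],d[0]])
for nm,c in (("toe",(tl+tr)/2),("wing",(wl+wr)/2),("lip",(ll+lr)/2)): print(nm,"along",c@d*1e3,"lat",c@n*1e3)
print("expected toe", np.array([.5242,-.1194])+.102*np.array([np.cos(np.radians(-93.48)),np.sin(np.radians(-93.48))]))
print("lip angle",np.degrees(np.arctan2(*(lr-ll)[::-1])),"toe angle",np.degrees(np.arctan2(*(tr-tl)[::-1])))
E
```

```text
toe [ 0.49417318 -0.21968909] [ 0.536846   -0.22321727] [ 0.51550959 -0.22145318] 0.04281841908255262
wing [ 0.4741309  -0.23596162] [ 0.5530065  -0.23715507] [ 0.5135687  -0.23655834] 0.07888463274984348
lip [ 0.47471728 -0.26202093] [ 0.54698281 -0.26367166] [ 0.51085004 -0.26284629] 0.07228438269890858
toe along 189.56901616483196 lat 528.0674532872072
wing along 204.76449600817884 lat 527.0523311505679
lip along 231.16938083907843 lat 525.9435876323051
expected toe [ 0.51800859 -0.22121192]
lip angle -1.3085544740445636 toe angle -4.726461970511438
```

>>> apply_moves --steps '[{"x": -1, "y": -4, "z": 0.3, "spin": 0}, {"x": -1, "y": -4, "z": 0, "spin": 0}]'

```text
time_s: 15.65
position: [0.5224, -0.1274, 0.023]
tcp_rot: [[0.998, -0.001, 0.06], [-0.06, 0.0, 0.998], [-0.001, -1.0, 0.0]]
force: [0.7, -0.1, -3.9]
opening: 0.387
```

```bash
python3 st.py 5
```

```text
t 15.65 P [ 522.4 -127.4   23. ] yax [-0.0014  0.0004] xang -3.41 xz -0.0014 F [ 0.7 -0.1 -3.9] M [ 0.06  0.01 -0.03] op 33.7 qv [-4.3  0.4  0.2  0.2 -0.3 -4.6]
t 15.7 P [ 522.3 -128.1   22.9] yax [-0.0015  0.0001] xang -3.44 xz -0.0015 F [-0.  -1.2 -1.8] M [-0.12 -0.    0.03] op 33.3 qv [ 0.2  0.  -0.2 -0.1  0.2  1.1]
t 15.75 P [ 522.4 -128.    22.9] yax [-0.0014  0.0001] xang -3.46 xz -0.0014 F [ 0.6  0.2 -4. ] M [-0.11  0.01 -0.03] op 33.7 qv [ 0.3 -0.1 -0.   0.2  0.2  0.5]
t 15.8 P [ 522.4 -127.8   22.9] yax [-0.0015  0.0003] xang -3.47 xz -0.0015 F [-0.3 -0.6 -4.4] M [-0.08  0.01  0.02] op 33.7 qv [0.3 0.1 0.1 0.2 0.1 0.2]
t 15.85 P [ 522.4 -127.5   22.9] yax [-0.0016  0.0005] xang -3.47 xz -0.0016 F [-0.2 -0.  -4.7] M [-0.08 -0.03 -0.  ] op 33.8 qv [ 0.2 -0.1  0.1  0.1 -0.   0. ]
t 15.9 P [ 522.4 -127.4   22.9] yax [-0.0017  0.0005] xang -3.46 xz -0.0017 F [ 0.   0.9 -4.5] M [-0.02 -0.08 -0.  ] op 34.2 qv [ 0.3 -0.1  0.   0.1  0.2  0. ]
```

>>> apply_moves --steps '[{"x": -0.3, "y": -5, "z": -0.2, "spin": 0}, {"x": -0.3, "y": -5, "z": -0.2, "spin": 0}, {"x": -0.3, "y": -5, "z": -0.2, "spin": 0}, {"x": -0.3, "y": -5, "z": -0.2, "spin": 0}]'

```text
time_s: 16.3
position: [0.5212, -0.1466, 0.0229]
tcp_rot: [[0.998, -0.002, 0.059], [-0.059, 0.002, 0.998], [-0.002, -1.0, 0.002]]
force: [1.0, 3.8, 0.7]
opening: 0.392
```

```bash
python3 st.py 4; python3 - <<'E'
from h import *
v=[]
for c in ["side","scene"]:
    im=imaging.capture(c)[:,:,::-1]; cv2.imwrite(f"pics/{c}8.png",im)
    im=cv2.resize(im[130:250,270:390] if c=="side" else im[270:350,330:410],(400,400) if c=="side" else (640,640),interpolation=cv2.INTER_CUBIC)
    v.append(im)
cv2.imwrite("pics/g8.png",v[1][:600])
E
```

```text
t 16.3 P [ 521.2 -146.6   22.9] yax [-0.0016  0.0025] xang -3.39 xz -0.0018 F [1.  3.8 0.7] M [ 0.44 -0.11  0.04] op 34.1 qv [-5.3  0.4 -1.7  0.1  1.2 -5.4]
t 16.35 P [ 521.3 -147.5   22.8] yax [-0.0013  0.0017] xang -3.41 xz -0.0014 F [0.5 1.9 0.7] M [0.21 0.07 0.02] op 34.1 qv [ 0.3  0.1  0.2 -0.4 -0.3  1.3]
t 16.4 P [ 521.3 -147.5   22.9] yax [-0.0012  0.0013] xang -3.41 xz -0.0012 F [-0.9 -1.1 -0.3] M [-0.2   0.13  0.07] op 33.7 qv [ 0.3  0.   0.1 -0.5 -0.3  0.5]
t 16.45 P [ 521.3 -147.5   22.8] yax [-0.0012  0.001 ] xang -3.4 xz -0.0013 F [-2.  -2.  -0.2] M [-0.36  0.16  0.03] op 33.7 qv [ 0.1  0.   0.  -0.5 -0.2  0.2]
t 16.5 P [ 521.3 -147.5   22.9] yax [-0.0011  0.0009] xang -3.39 xz -0.0012 F [-0.9 -2.1  0.2] M [-0.44  0.2  -0.12] op 33.7 qv [ 0.2  0.1 -0.1 -0.1 -0.1  0.1]
```

View pics/g8.png

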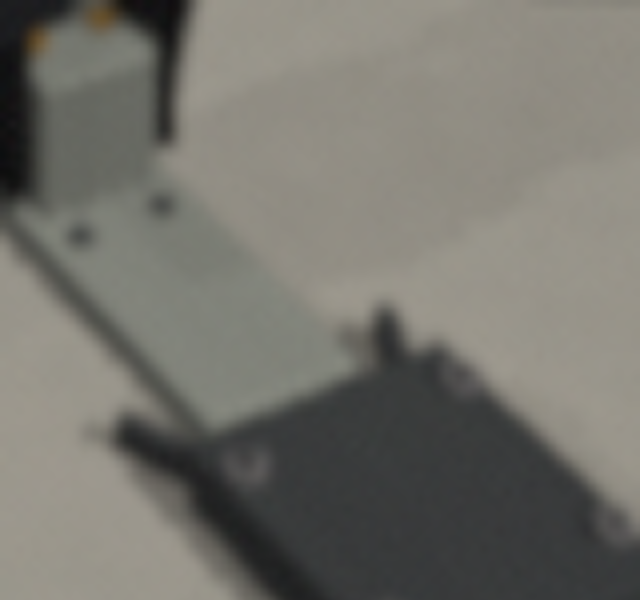

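```bash
python3 - <<'E'
from h import *
p=imaging.camera_params("scene")
f=lambda u,v,z: unproj(p,u/8+330-.44,v/8+270-.44,z)[:2]
h=np.radians(-93.5); d=np.array([np.cos(h),np.sin(h)]); n=np.array([-d[1],d[0]])
for nm,q in dict(toeL=(200,428,.01),toeL2=(100,315,.01),toeR=(352,367,.01),toeR2=(200,190,.01),wL=(122,425,.012),wR=(385,305,.012),lL=(190,458,.021),lR=(437,345,.021)).items():
    c=f(*q); print(nm,c.round(4),"along",(c@d*1e3).round(1),"lat",(c@n*1e3).round(1))
E
```

```text
toeL [ 0.4901 -0.2455] along 215.1 lat 504.2
toeL2 [ 0.4942 -0.1986] along 168.0 lat 505.4
toeR [ 0.5335 -0.2488] along 215.8 lat 547.7
toeR2 [ 0.544 -0.173] along 139.5 lat 553.5
wL [ 0.4741 -0.236 ] along 206.6 lat 487.7
wR [ 0.553  -0.2372] along 203.0 lat 566.5
lL [ 0.4747 -0.262 ] along 232.6 lat 489.8
lR [ 0.547  -0.2637] along 229.8 lat 562.1
```

>>> apply_moves --steps '[{"x": -0.2, "y": -3, "z": 0, "spin": 0}, {"x": -0.2, "y": -3, "z": 0, "spin": 0}, {"x": -0.2, "y": -3, "z": 0, "spin": 0}, {"x": -0.2, "y": -3, "z": 0, "spin": 0}]'

```text
time_s: 17.0
position: [0.5203, -0.1574, 0.0228]
tcp_rot: [[0.998, -0.002, 0.059], [-0.059, 0.004, 0.998], [-0.002, -1.0, 0.004]]
force: [-0.2, 2.8, 1.2]
opening: 0.389
```

```bash
python3 st.py 3
```

```text
t 17.0 P [ 520.3 -157.4   22.8] yax [-0.0019  0.0043] xang -3.39 xz -0.0022 F [-0.2  2.8  1.2] M [ 0.32 -0.17 -0.01] op 33.9 qv [-2.8  0.2 -0.9  0.4  1.  -3.2]
t 17.05 P [ 520.3 -157.9   22.9] yax [-0.0017  0.0039] xang -3.4 xz -0.0019 F [-0.5  2.6  1. ] M [ 0.34 -0.1   0.06] op 33.8 qv [ 0.2 -0.   0.2 -0.2 -0.2  0.7]
t 17.1 P [ 520.3 -157.9   22.9] yax [-0.0016  0.0037] xang -3.41 xz -0.0019 F [-0.9  2.3  1.5] M [ 0.15 -0.01  0.08] op 33.8 qv [ 0.1 -0.  -0.  -0.2 -0.2  0.3]
t 17.15 P [ 520.3 -157.9   22.9] yax [-0.0017  0.0035] xang -3.4 xz -0.0019 F [-0.2  1.4  1. ] M [ 0.07 -0.    0.01] op 34.0 qv [ 0.1  0.   0.  -0.2 -0.1  0.1]
```

>>> apply_moves --steps '[{"x": -0.2, "y": -3, "z": 0, "spin": 0}, {"x": -0.2, "y": -3, "z": 0, "spin": 0}, {"x": -0.2, "y": -3, "z": 0, "spin": 0}]'

```text
time_s: 17.45
position: [0.5196, -0.1667, 0.0229]
tcp_rot: [[0.998, -0.002, 0.059], [-0.059, 0.004, 0.998], [-0.002, -1.0, 0.004]]
force: [0.5, 2.5, 1.1]
opening: 0.39
```

```bash
python3 st.py 1
```

```text
t 17.45 P [ 519.6 -166.7   22.9] yax [-0.002   0.0043] xang -3.37 xz -0.0023 F [0.5 2.5 1.1] M [ 0.33 -0.09  0.01] op 33.9 qv [-3.1  0.4 -1.1  0.   0.7 -3.2]
t 17.5 P [ 519.6 -167.2   22.9] yax [-0.002   0.0039] xang -3.39 xz -0.0022 F [-0.4  3.1  1. ] M [ 0.24 -0.07  0.01] op 33.6 qv [ 0.1  0.  -0.  -0.3 -0.2  0.7]
```

>>> apply_moves --steps '[{"x": -0.2, "y": -3, "z": 0, "spin": 0}, {"x": -0.2, "y": -3, "z": 0, "spin": 0}, {"x": -0.2, "y": -3, "z": 0, "spin": 0}]'

```text
time_s: 17.8
position: [0.5188, -0.1767, 0.0229]
tcp_rot: [[0.998, -0.002, 0.059], [-0.059, 0.004, 0.998], [-0.002, -1.0, 0.004]]
force: [0.1, 4.3, 1.2]
opening: 0.383
```

```bash
python3 st.py 2
```

```text
t 17.8 P [ 518.8 -176.7   22.9] yax [-0.0022  0.0043] xang -3.38 xz -0.0025 F [0.1 4.3 1.2] M [ 0.34 -0.08  0.06] op 33.3 qv [-3.2  0.3 -1.3 -0.1  1.  -3.1]
t 17.85 P [ 518.9 -177.3   22.9] yax [-0.0021  0.0038] xang -3.4 xz -0.0023 F [-0.9  2.1  1.7] M [ 0.19 -0.05  0.01] op 33.7 qv [ 0.2 -0.   0.1 -0.3 -0.2  0.8]
t 17.9 P [ 518.8 -177.3   22.9] yax [-0.0021  0.0036] xang -3.4 xz -0.0023 F [-1.8 -0.1  0.4] M [ 0.01  0.05 -0.  ] op 33.7 qv [ 0.1 -0.   0.1 -0.3 -0.3  0.3]
```

>>> apply_moves --steps '[{"x": -0.06, "y": -1, "z": 0, "spin": 0}, {"x": -0.06, "y": -1, "z": 0, "spin": 0}, {"x": -0.06, "y": -1, "z": 0, "spin": 0}, {"x": -0.06, "y": -1, "z": 0, "spin": 0}]'

```text
time_s: 18.3
position: [0.5185, -0.1811, 0.0229]
tcp_rot: [[0.998, -0.002, 0.06], [-0.06, 0.004, 0.998], [-0.002, -1.0, 0.004]]
force: [0.3, 2.9, 0.7]
opening: 0.389
```

```bash
python3 st.py 2
```

```text
t 18.3 P [ 518.5 -181.1   22.9] yax [-0.0022  0.0043] xang -3.41 xz -0.0024 F [0.3 2.9 0.7] M [ 0.39 -0.14  0.09] op 33.9 qv [-0.9  0.1 -0.4  0.1  0.3 -0.9]
t 18.35 P [ 518.5 -181.3   22.9] yax [-0.0022  0.0042] xang -3.41 xz -0.0025 F [0.6 4.1 2.2] M [ 0.33 -0.05  0.07] op 34.0 qv [ 0.2  0.   0.  -0.1 -0.   0.3]
t 18.4 P [ 518.5 -181.3   22.9] yax [-0.0021  0.0041] xang -3.41 xz -0.0024 F [0.3 2.5 1.3] M [ 0.29 -0.1   0.05] op 33.9 qv [ 0.1  0.  -0.  -0.2 -0.1  0.1]
```

>>> apply_moves --steps '[{"x": -0.06, "y": -1, "z": 0, "spin": 0}, {"x": -0.06, "y": -1, "z": 0, "spin": 0}, {"x": -0.06, "y": -1, "z": 0, "spin": 0}, {"x": -0.06, "y": -1, "z": 0, "spin": 0}]'

```text
time_s: 18.8
position: [0.5182, -0.1852, 0.0229]
tcp_rot: [[0.998, -0.002, 0.059], [-0.059, 0.004, 0.998], [-0.003, -1.0, 0.004]]
force: [-0.6, 2.7, 1.4]
opening: 0.389
```

>>> apply_moves --steps '[{"x": -0.06, "y": -1, "z": 0, "spin": 0}, {"x": -0.06, "y": -1, "z": 0, "spin": 0}, {"x": -0.06, "y": -1, "z": 0, "spin": 0}, {"x": -0.06, "y": -1, "z": 0, "spin": 0}]'

```text
time_s: 19.2
position: [0.5179, -0.1895, 0.0229]
tcp_rot: [[0.998, -0.002, 0.059], [-0.059, 0.004, 0.998], [-0.003, -1.0, 0.004]]
force: [-0.5, 3.5, 2.4]
opening: 0.39
```

```bash
python3 st.py 1
```

```text
t 19.2 P [ 517.9 -189.5   22.9] yax [-0.0024  0.0044] xang -3.39 xz -0.0027 F [-0.5  3.5  2.4] M [ 0.36 -0.16  0.04] op 33.9 qv [-1.1  0.1 -0.5  0.   0.4 -1. ]
t 19.25 P [ 517.9 -189.7   22.9] yax [-0.0024  0.0043] xang -3.4 xz -0.0027 F [-0.2  3.   1.1] M [ 0.31 -0.13  0.04] op 34.1 qv [ 0.1 -0.  -0.  -0.2 -0.1  0.3]
```

>>> apply_moves --steps '[{"x": -0.06, "y": -1, "z": 0, "spin": 0}, {"x": -0.06, "y": -1, "z": 0, "spin": 0}, {"x": -0.06, "y": -1, "z": 0, "spin": 0}, {"x": -0.06, "y": -1, "z": 0, "spin": 0}]'

```text
time_s: 19.65
position: [0.5176, -0.1939, 0.0229]
tcp_rot: [[0.998, -0.002, 0.059], [-0.059, 0.004, 0.998], [-0.003, -1.0, 0.004]]
force: [0.8, 3.0, 1.6]
opening: 0.388
```

>>> apply_moves --steps '[{"x": -0.06, "y": -1, "z": 0, "spin": 0}, {"x": -0.06, "y": -1, "z": 0, "spin": 0}, {"x": -0.06, "y": -1, "z": 0, "spin": 0}, {"x": -0.06, "y": -1, "z": 0, "spin": 0}]'

```text
time_s: 20.05
position: [0.5173, -0.1983, 0.0229]
tcp_rot: [[0.998, -0.003, 0.059], [-0.059, 0.004, 0.998], [-0.003, -1.0, 0.004]]
force: [-0.1, 3.4, 2.2]
opening: 0.391
```

```bash
python3 st.py 1
```

```text
t 20.05 P [ 517.3 -198.3   22.9] yax [-0.0026  0.0045] xang -3.4 xz -0.0029 F [-0.1  3.4  2.2] M [ 0.35 -0.12  0.02] op 34.0 qv [-1.   0.1 -0.5  0.   0.3 -1. ]
t 20.1 P [ 517.3 -198.5   22.9] yax [-0.0026  0.0043] xang -3.4 xz -0.0028 F [-0.5  2.9  1.6] M [ 0.32 -0.09  0.11] op 33.4 qv [ 0.2 -0.   0.1 -0.1 -0.1  0.2]
```

>>> apply_moves --steps '[{"x": -0.05, "y": -1, "z": 0, "spin": 0}, {"x": -0.05, "y": -1, "z": 0, "spin": 0}, {"x": -0.05, "y": -1, "z": 0, "spin": 0}, {"x": -0.05, "y": -1, "z": 0, "spin": 0}]'

```text
time_s: 20.5
position: [0.517, -0.2026, 0.0229]
tcp_rot: [[0.998, -0.003, 0.059], [-0.059, 0.005, 0.998], [-0.003, -1.0, 0.004]]
force: [0.5, 2.7, 2.4]
opening: 0.393
```

>>> apply_moves --steps '[{"x": -0.05, "y": -1, "z": 0, "spin": 0}, {"x": -0.05, "y": -1, "z": 0, "spin": 0}, {"x": -0.05, "y": -1, "z": 0, "spin": 0}, {"x": -0.05, "y": -1, "z": 0, "spin": 0}]'

```text
time_s: 20.9
position: [0.5168, -0.2069, 0.0229]
tcp_rot: [[0.998, -0.003, 0.059], [-0.059, 0.005, 0.998], [-0.003, -1.0, 0.004]]
force: [0.2, 3.8, 2.1]
opening: 0.388
```

```bash
python3 st.py 1
```

```text
t 20.9 P [ 516.8 -206.9   22.9] yax [-0.0028  0.0046] xang -3.39 xz -0.0031 F [0.2 3.8 2.1] M [ 0.4  -0.13  0.07] op 33.8 qv [-1.   0.1 -0.5  0.   0.3 -1. ]
t 20.95 P [ 516.8 -207.1   22.9] yax [-0.0027  0.0044] xang -3.4 xz -0.003 F [0.4 3.3 2.5] M [ 0.31 -0.15  0.04] op 33.8 qv [ 0.   0.  -0.1  0.  -0.1  0.3]
```

Depth ≈ 48 mm, still free sliding at ~3 N.

>>> apply_moves --steps '[{"x": -0.05, "y": -1, "z": 0, "spin": 0}, {"x": -0.05, "y": -1, "z": 0, "spin": 0}, {"x": -0.05, "y": -1, "z": 0, "spin": 0}]'

```text
time_s: 21.25
position: [0.5166, -0.2102, 0.0229]
tcp_rot: [[0.998, -0.003, 0.059], [-0.059, 0.005, 0.998], [-0.003, -1.0, 0.004]]
force: [-0.4, 4.6, 1.6]
opening: 0.386
```

>>> apply_moves --steps '[{"x": -0.05, "y": -1, "z": 0, "spin": 0}, {"x": -0.05, "y": -1, "z": 0, "spin": 0}, {"x": -0.05, "y": -1, "z": 0, "spin": 0}]'

```text
time_s: 21.55
position: [0.5164, -0.2135, 0.0229]
tcp_rot: [[0.998, -0.003, 0.059], [-0.059, 0.005, 0.998], [-0.003, -1.0, 0.004]]
force: [-0.0, 2.7, 1.9]
opening: 0.387
```

```bash
python3 st.py 2
```

```text
t 21.55 P [ 516.4 -213.5   22.9] yax [-0.0029  0.0046] xang -3.4 xz -0.0032 F [-0.   2.7  1.9] M [ 0.35 -0.14  0.02] op 33.6 qv [-1.   0.2 -0.5  0.   0.3 -1. ]
t 21.6 P [ 516.4 -213.7   22.9] yax [-0.0029  0.0045] xang -3.4 xz -0.0032 F [-0.2  3.7  2. ] M [ 0.34 -0.13  0.09] op 33.7 qv [ 0.1 -0.1  0.  -0.1 -0.1  0.4]
t 21.65 P [ 516.3 -213.7   22.9] yax [-0.0029  0.0044] xang -3.4 xz -0.0032 F [-0.8  3.9  1.8] M [ 0.28 -0.09  0.04] op 34.2 qv [ 0.  -0.1  0.1 -0.2 -0.2  0.1]
```

>>> apply_moves --steps '[{"x": -0.05, "y": -1, "z": 0, "spin": 0}, {"x": -0.05, "y": -1, "z": 0, "spin": 0}]'

```text
time_s: 21.85
position: [0.5162, -0.2151, 0.0229]
tcp_rot: [[0.998, -0.003, 0.06], [-0.059, 0.005, 0.998], [-0.003, -1.0, 0.005]]
force: [0.6, 5.4, 2.3]
opening: 0.383
```

>>> apply_moves --steps '[{"x": -0.05, "y": -1, "z": 0, "spin": 0}, {"x": -0.05, "y": -1, "z": 0, "spin": 0}]'

```text
time_s: 22.05
position: [0.5161, -0.2162, 0.0229]
tcp_rot: [[0.998, -0.003, 0.059], [-0.059, 0.007, 0.998], [-0.004, -1.0, 0.007]]
force: [0.9, 5.7, 2.4]
opening: 0.391
```

```bash
python3 st.py 2
```

```text
t 22.05 P [ 516.1 -216.2   22.9] yax [-0.0034  0.0068] xang -3.4 xz -0.0038 F [0.9 5.7 2.4] M [ 0.68 -0.24  0.11] op 34.0 qv [-0.5  0.1 -0.4  0.5  0.5 -1.1]
t 22.1 P [ 516.  -216.3   22.9] yax [-0.0034  0.0068] xang -3.4 xz -0.0038 F [0.3 6.4 1.2] M [ 0.62 -0.22  0.16] op 33.9 qv [ 0.   0.   0.  -0.2 -0.1  0.2]
t 22.15 P [ 516.1 -216.3   22.9] yax [-0.0033  0.0067] xang -3.4 xz -0.0037 F [0.8 4.8 2.3] M [ 0.57 -0.19  0.12] op 33.9 qv [ 0.  -0.1 -0.1 -0.2 -0.1  0.1]
```

>>> apply_moves --steps '[{"x": -0.05, "y": -1, "z": 0, "spin": 0}, {"x": -0.05, "y": -1, "z": 0, "spin": 0}]'

```text
time_s: 22.35
position: [0.5159, -0.217, 0.0229]
tcp_rot: [[0.998, -0.004, 0.059], [-0.059, 0.008, 0.998], [-0.004, -1.0, 0.008]]
force: [0.9, 6.8, 2.5]
opening: 0.39
```

```bash
python3 st.py 1
```

```text
t 22.35 P [ 515.9 -217.    22.9] yax [-0.0037  0.0085] xang -3.39 xz -0.0042 F [0.9 6.8 2.5] M [ 0.71 -0.27  0.1 ] op 33.9 qv [-0.5  0.1 -0.2  0.6  0.7 -1. ]
t 22.4 P [ 515.9 -217.    22.9] yax [-0.0038  0.0085] xang -3.39 xz -0.0043 F [1.8 5.6 2.5] M [ 0.71 -0.26  0.08] op 34.0 qv [ 0.1 -0.1  0.1 -0.1 -0.2  0.3]
```

>>> apply_moves --steps '[{"x": -0.05, "y": -1, "z": 0, "spin": 0}, {"x": -0.05, "y": -1, "z": 0, "spin": 0}]'

```text
time_s: 22.6
position: [0.5158, -0.2175, 0.0229]
tcp_rot: [[0.998, -0.004, 0.059], [-0.059, 0.011, 0.998], [-0.005, -1.0, 0.01]]
force: [0.6, 5.7, 2.9]
opening: 0.386
```

```bash
python3 st.py 2
```

```text
t 22.6 P [ 515.8 -217.5   22.9] yax [-0.0043  0.0106] xang -3.38 xz -0.0049 F [0.6 5.7 2.9] M [ 0.65 -0.32  0.07] op 33.6 qv [-0.5  0.1 -0.2  0.9  0.8 -0.9]
t 22.65 P [ 515.7 -217.6   22.9] yax [-0.0043  0.0106] xang -3.38 xz -0.0049 F [0.9 7.6 2.6] M [ 0.76 -0.31  0.13] op 33.8 qv [-0.  -0.   0.1 -0.  -0.1  0.1]
t 22.7 P [ 515.7 -217.6   22.9] yax [-0.0043  0.0105] xang -3.39 xz -0.0049 F [0.9 5.9 2.7] M [ 0.7  -0.32  0.06] op 33.5 qv [ 0.1 -0.1  0.1 -0.   0.1  0.1]
```

>>> apply_moves --steps '[{"x": -0.1, "y": -1.6, "z": 0, "spin": 0}]'

```text
time_s: 22.8
position: [0.5156, -0.218, 0.0229]
tcp_rot: [[0.998, -0.005, 0.059], [-0.059, 0.012, 0.998], [-0.005, -1.0, 0.012]]
force: [2.1, 10.3, 2.5]
opening: 0.391
```

```bash
python3 st.py 3
```

```text
t 22.8 P [ 515.6 -218.    22.9] yax [-0.0045  0.0123] xang -3.39 xz -0.0053 F [ 2.1 10.3  2.5] M [ 1.37 -0.55  0.13] op 34.0 qv [-0.8  0.1 -0.4  2.3  1.2 -1.6]
t 22.85 P [ 515.6 -217.9   22.9] yax [-0.0045  0.0126] xang -3.41 xz -0.0053 F [1.6 6.9 2.6] M [ 0.98 -0.43  0.17] op 33.7 qv [ 0.1 -0.   0.1 -0.5 -0.1  0.3]
t 22.9 P [ 515.6 -217.9   22.9] yax [-0.0045  0.0124] xang -3.4 xz -0.0052 F [1.6 7.9 1.9] M [ 0.99 -0.43  0.09] op 33.4 qv [ 0.  -0.1  0.  -0.1 -0.1  0.1]
t 22.95 P [ 515.6 -217.9   22.9] yax [-0.0046  0.0124] xang -3.4 xz -0.0053 F [1.5 7.2 2.2] M [ 0.95 -0.45  0.15] op 33.5 qv [ 0.  -0.  -0.  -0.1  0.1  0.1]
```

>>> apply_moves --steps '[{"x": -0.1, "y": -2.2, "z": 0, "spin": 0}]'

```text
time_s: 23.05
position: [0.5155, -0.218, 0.0229]
tcp_rot: [[0.998, -0.005, 0.06], [-0.06, 0.016, 0.998], [-0.006, -1.0, 0.015]]
force: [4.8, 12.4, 3.1]
opening: 0.387
```

```bash
python3 st.py 3
```

```text
t 23.05 P [ 515.5 -218.    22.9] yax [-0.0049  0.0157] xang -3.46 xz -0.0058 F [ 4.8 12.4  3.1] M [ 1.83 -0.81  0.15] op 33.7 qv [-1.   0.2 -0.7  2.1  1.6 -1.8]
t 23.1 P [ 515.5 -218.    22.9] yax [-0.0048  0.0159] xang -3.47 xz -0.0058 F [3.1 9.8 2.6] M [ 1.44 -0.65  0.09] op 33.7 qv [ 0.2  0.1  0.2 -0.5 -0.2  0.3]
t 23.15 P [ 515.6 -218.    22.9] yax [-0.0048  0.0156] xang -3.46 xz -0.0057 F [ 3.  10.2  3.5] M [ 1.4  -0.63  0.1 ] op 33.8 qv [ 0.1  0.  -0.  -0.3 -0.1  0.2]
t 23.2 P [ 515.6 -218.    22.9] yax [-0.0048  0.0155] xang -3.46 xz -0.0058 F [2.9 9.3 1.9] M [ 1.44 -0.65  0.09] op 33.7 qv [ 0.  -0.  -0.  -0.   0.1  0. ]
```

>>> apply_moves --steps '[{"x": 0, "y": -0.8, "z": 0, "spin": 0}]' --grip 56

```text
time_s: 23.3
position: [0.5158, -0.2188, 0.0229]
tcp_rot: [[0.998, -0.004, 0.059], [-0.059, 0.015, 0.998], [-0.005, -1.0, 0.014]]
force: [-0.7, -0.3, 0.3]
opening: 0.424
```

```bash
python3 st.py 8; python3 - <<'E'
from h import *
v=[]
for c in ["side","scene"]:
    im=imaging.capture(c)[:,:,::-1]; cv2.imwrite(f"pics/{c}9.png",im)
    v.append(cv2.resize(im[130:250,270:390] if c=="side" else im[230:350,310:430],(400,400),interpolation=cv2.INTER_CUBIC))
cv2.imwrite("pics/g9.png",np.hstack(v))
E
```

```text
t 23.3 P [ 515.8 -218.8   22.9] yax [-0.0045  0.0147] xang -3.41 xz -0.0053 F [-0.7 -0.3  0.3] M [-0.04 -0.01  0.  ] op 36.9 qv [-0.5  0.1 -0.9  1.   0.3 -0.8]
t 23.35 P [ 516.  -219.4   22.9] yax [-0.0041  0.0142] xang -3.41 xz -0.005 F [-0.2  0.8  0.2] M [-0.04 -0.02  0.01] op 40.0 qv [-0.5  0.1 -0.5 -0.6 -0.3  0.1]
t 23.4 P [ 516.  -219.7   22.9] yax [-0.0039  0.0139] xang -3.43 xz -0.0047 F [0.3 0.7 0.3] M [-0.02  0.01 -0.06] op 43.0 qv [-0.4  0.1 -0.1  0.   0.1  0.1]
t 23.45 P [ 515.9 -219.8   22.9] yax [-0.004  0.014] xang -3.45 xz -0.0048 F [-0.   0.3 -0. ] M [-0.04 -0.02 -0.01] op 46.4 qv [-0.3 -0.   0.   0.2  0.2  0. ]
t 23.5 P [ 515.9 -219.8   22.9] yax [-0.0041  0.0143] xang -3.47 xz -0.0049 F [-0.6 -1.1 -0. ] M [ 0.01  0.02 -0.  ] op 50.4 qv [-0.1  0.1  0.1  0.2  0.2  0. ]
t 23.55 P [ 515.7 -219.7   22.9] yax [-0.0043  0.0145] xang -3.48 xz -0.0051 F [0.1 0.1 0.5] M [ 0.01 -0.04 -0.01] op 52.2 qv [ 0.   0.   0.1  0.2  0.1 -0. ]
t 23.6 P [ 515.7 -219.6   22.9] yax [-0.0044  0.0148] xang -3.48 xz -0.0053 F [0.4 0.  0.8] M [-0.02  0.01  0.04] op 53.6 qv [ 0.2 -0.2  0.2  0.2  0.2 -0. ]
t 23.65 P [ 515.6 -219.4   22.9] yax [-0.0045  0.015 ] xang -3.48 xz -0.0054 F [ 0.9 -0.8 -0.4] M [ 0.02 -0.04 -0.  ] op 54.4 qv [ 0.1 -0.   0.1  0.1  0.2 -0.1]
t 23.7 P [ 515.6 -219.3   22.9] yax [-0.0046  0.0151] xang -3.48 xz -0.0055 F [-0.6 -0.7  1.2] M [0.02 0.06 0.01] op 54.8 qv [ 0.1 -0.   0.1  0.2  0.1 -0.1]
```

View pics/g9.png

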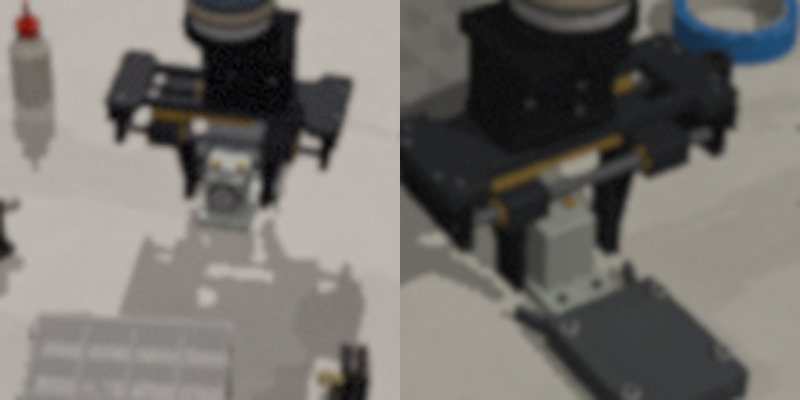

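>>> apply_moves --steps '[{"x": 0, "y": 0, "z": 15, "spin": 0}, {"x": 0, "y": 0, "z": 30, "spin": 0}, {"x": 0, "y": 0, "z": 45, "spin": 0}, {"x": 0, "y": 0, "z": 45, "spin": 0}, {"x": 0, "y": 0, "z": 30, "spin": 0}, {"x": 0, "y": 0, "z": 0, "spin": 0}]'

```text
time_s: 24.4
position: [0.514, -0.2185, 0.1978]
tcp_rot: [[0.998, -0.005, 0.061], [-0.061, 0.015, 0.998], [-0.006, -1.0, 0.015]]
force: [0.1, 0.0, -0.4]
opening: 0.645
```

```bash
python3 st.py 6|tail -1; python3 - <<'E'
from h import *
import pickle
p=imaging.camera_params("wrist");a=imaging.capture("wrist")[:,:,::-1]; pickle.dump(p,open("w10.pkl","wb")); cv2.imwrite("pics/w10.png",a)
v=[]
for c in ["side","scene"]:
    im=imaging.capture(c)[:,:,::-1]; cv2.imwrite(f"pics/{c}10.png",im)
    v.append(cv2.resize(im[130:230,300:400] if c=="side" else im[250:350,320:420],(400,400),interpolation=cv2.INTER_CUBIC))
cv2.imwrite("pics/g10.png",np.hstack(v))
E
```

```text
t 24.7 P [ 510.5 -216.3  190.5] yax [-0.0168  0.0231] xang -3.5 xz -0.0182 F [ 0.9 -0.2 -0.6] M [-0.01 -0.04 -0.02] op 55.8 qv [-0.1  0.5 -0.2 -0.   0.1  0. ]
```

View pics/g10.png

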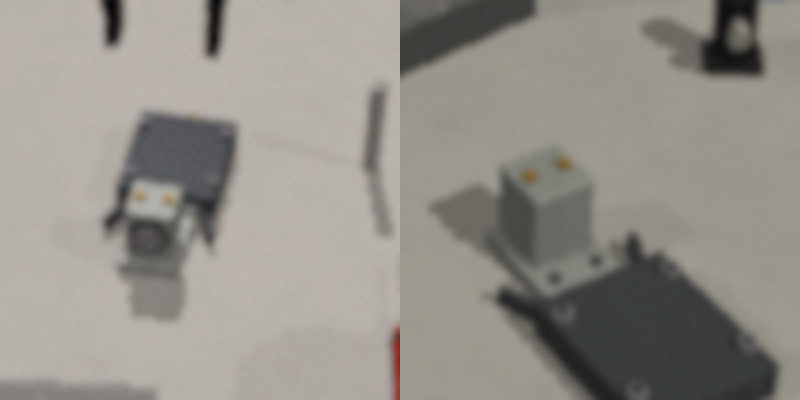

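View pics/w10.png

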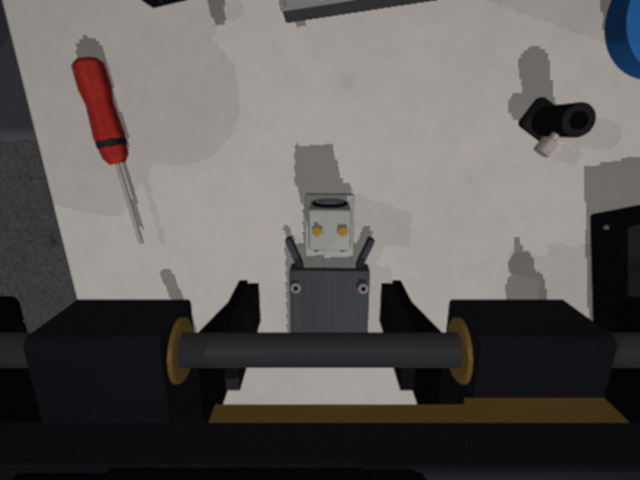

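```bash
python3 - <<'E'
from h import *
p=imaging.camera_params("scene"); ps=imaging.camera_params("side")
def knobs(f,box):
    x0,y0,x1,y1=box
    a=cv2.imread(f)[y0:y1,x0:x1].astype(float); w=np.clip(a[...,2]-a[...,0]-25,0,None)
    n,l,s,c=cv2.connectedComponentsWithStats((w>20).astype(np.uint8))
    out=[]
    for i in range(1,n):
        if s[i,4]<3: continue
        m=cv2.dilate((l==i).astype(np.uint8),np.ones((3,3)))*w; yy,xx=np.mgrid[:w.shape[0],:w.shape[1]]
        out.append((s[i,4],x0+(m*xx).sum()/m.sum(),y0+(m*yy).sum()/m.sum()))
    return out
for f,b in (("scene7",(310,255,370,290)),("scene8",(325,262,355,285)),("scene9",(345,270,375,300)),("scene10",(345,280,375,300))):
    k=knobs(f"pics/{f}.png",b); print(f,[(int(s),round(x,2),round(y,2),unproj(p,x,y,.055)[:2].round(4).tolist()) for s,x,y in k])
for f in("side9","side10"):
    k=knobs(f"pics/{f}.png",(325,165,350,190)); print(f,[(int(s),round(x,2),round(y,2),unproj(ps,x,y,.055)[:2].round(4).tolist()) for s,x,y in k])
E
```

```text
scene7 [(9, np.float64(318.33), np.float64(255.42), [0.523, -0.0694]), (3, np.float64(335.61), np.float64(264.69), [0.5339, -0.119])]
scene8 [(7, np.float64(326.8), np.float64(262.4), [0.5234, -0.1016]), (3, np.float64(342.2), np.float64(271.71), [0.5308, -0.1471])]
scene9 [(11, np.float64(371.31), np.float64(272.63), [0.5775, -0.1833]), (23, np.float64(349.13), np.float64(280.97), [0.5241, -0.1804]), (4, np.float64(360.53), np.float64(290.12), [0.525, -0.2165])]
scene10 [(4, np.float64(360.56), np.float64(290.18), [0.5249, -0.2166]), (6, np.float64(351.87), np.float64(293.56), [0.505, -0.2155])]
side9 []
side10 [(3, np.float64(334.25), np.float64(178.35), [0.526, -0.2127])]
```

View pics/scene10.png

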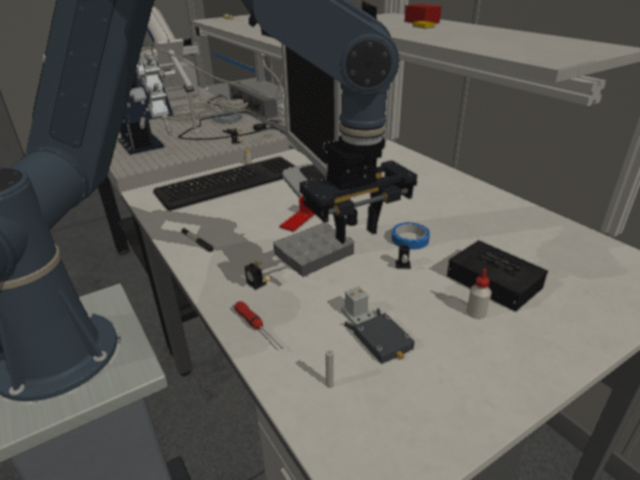

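```bash
python3 -c "
from rig import job; print(job.hand_in())"
```

```text
the job is handed in; nothing more can be done
None
```

The carriage is in the dock with its toe against the hidden stop. I let go, raised the gripper clear and handed the job in at about 25 s of the 64 s allowed.

- **Pick-up and placing:** I gripped the pedestal across its 34 mm sides and carried it clear of everything. I set it flat about 40 mm in front of the mouth; the desk contact height matched the pick-up height within 0.1 mm.
- **Slide:** It slid freely at about 3 N. The pin touched at about 55 mm depth, and the force rose to 6–7 N over the next 4 mm. It then stopped dead at about 59 mm, within the 22–62 mm range given. The highest force I read was about 13 N at the wrist, including about 3 N of friction, so the block felt roughly 10 N against the 18 N limit.
- **After release:** The gripper read no force. Scene pictures just after opening and after raising the arm show the carriage in the same place and lying flat. The mirror mount, post holder and bottle stand as before. The lens tube was hidden behind the gripper in the last picture, so I did not see it again; the carriage passed well away from it.

**Disagreement:** A camera estimate from one small knob put the carriage about 1 mm less deep than the arm's reading at the stop. That could be image noise or a little slip in the pads. It is within the 2 mm allowance, so I did not grip it again to re-check.

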